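# Load the photometer and slide its lid shut over the catch ridge

## Robot

A 6-joint arm with a two-finger parallel gripper is mounted at the origin on the work surface. World frame = base frame: x ahead of the robot, y to its left, z up, the work surface at z = 0. Lengths are in m, angles in rad, forces in N, time in s.
With the tool pointing down it reaches from about 0.325 to 0.85 m from the base axis. Payload 4.4 kg.
Tool frame: the origin (TCP) lies at the very end of the fingers, on their centre line; the grasp point (between the pads) lies 19 mm behind it; z points along the fingers, x is the direction in which the jaws open and shut, and the axes are right-handed (so a half turn about z gives the same grasp; the last joint's range is limited). The gripper opens to 94 mm and grips with 3 to 60 N. Pads are 16 mm wide; open, the fingers measure 119 mm over their backs; the gripper's body (75 mm by 177 mm) begins 78 mm behind the grasp point.
Start: joints at [1.151, 0.207, 1.542, -0, 1.393, -0.15], TCP at [0.153, 0.554, 0.184] pointing down, gripper open.
Joint ranges: [-2.73, 2.73], [-0.86, 2.22], [0.23, 2.46], [-1.11, 4.25], [0.08, 2.63], [-2.82, 2.82]. Speed limits (rad/s): [2.79, 2.79, 3.14, 3.14, 3.14, 3.14].

## Interface

Orientations are given as a unit quaternion [w, x, y, z].
In Python, from cell import r gives the robot as it stands.
- The arm moves only by the shell command python3 -m pendant 'ROWS' [FORCE]. ROWS is JSON, a list of rows, each an object of numbers: "claw": the opening, from -1 (shut) to 1 (fully open), so that 0 is half open; "x", "y", "z": the shift along the tool's x, y, z in cm; "ax", "ay", "az": the turn, a rotation vector about the tool's x, y, z in rad. A call has 1 to 12 rows; each row is the pose to reach, as a shift and turn from the pose commanded when the call began, along the tool's axes at that moment; what a row does not reach only later rows make up. A row lasts 1/12 s, in which the tool goes at most 41.7 mm and 7.16 degrees, less where a joint would pass 70% of its speed; a pose out of reach is approached as far as the arm can. A call with a gripper value outside its range is refused whole. The fingers move at their own pace and stop on an object; FORCE is the grip in N (left out, the last holds). Time passes only in rows, so rows that repeat a pose let the fingers close. It gives the time, the measured TCP pose, the force and the opening at its end, in the units of the state.
- r.read_state(): the state, without advancing time (a new reading comes with each control period).
- r.camera(name): name is "scene" or "top" or "wrist"; returns the picture (420x560x3 uint8, red, green, blue); there is no depth.
- r.camera_model(name): a dict with "vertical_fov" (degrees; the focal length in pixels is half the picture's height over the tangent of half this angle, whatever the lens; pixels are square), "cx", "cy" (the principal point, pixels), "pose" (4x4, takes a point from camera to world coordinates). Camera axes: x right, y up, looking along -z (the intrinsics and any distortion apply to the point x, -y, -z); pixel columns grow to the right and rows downward; lengths in m; the calibration is good to about 2 mm. The wrist camera is an equidistant fisheye: a pixel r from the principal point sees the ray r / f radians off the axis. A picture is of the moment at which its call begins: read the wrist's pose just before it. camera_model takes no time and is no camera call; for the wrist camera it gives the pose at the moment of the call.
- r.close_job(): hands the job in, once; it reports no verdict.
The state is a dict: "clock": time; "joint_pos": joint angles; "qd": joint speeds; "effort": joint torques, N m; "eef_pos": TCP position; "ee_rot": TCP orientation; "wrist_force": force on the tool from outside, world axes, zero at the start; "ft_torque": the same for the moment, N m; "finger_gap": finger opening in m.
Only numpy, scipy, OpenCV 4.12 (cv2) and the standard library are available. Lean on these libraries where they do the work, as an engineer would, in place of code of your own. Each camera call takes 0.05 s, during which the arm holds its last target. There are 200 camera calls.

## Task

Take the stoppered cuvette from the aluminium rack, stand it fully down in the square well inside the photometer's open sample chamber, then slide the chamber lid shut along its channel, over the small end ridge, until it is fully home against the end wall, and let go. Go by feel and do not ram anything: the ridge needs a firm pull while the instrument gives on its soft feet, but pull no harder than the lid needs, without wrenching it in its channel or shoving the instrument along. Leave everything else where it is.

Things in the scene. Friction and masses are not known exactly. Their poses are not given: they have to be found in the camera images.
- cuvette_mid (a point): Centre (half-way up, 28.5 mm above its underside) of the stoppered cuvette: clear square body 12.5 x 12.5 x 45 mm, white stopper of the same width on top (9 mm, plus a 3 mm round nub), 57 mm tall in all. z up along it, x and y square to its sides. It starts in one of the rack's three wells, its x along the row; it alone has a stopper. Any of its four sides may face any way in the photometer
- cuvette: The same stoppered cuvette, origin at its underside; about 20 g. Grip it high, about 45 mm above its underside, across the rack's row, so that the fingertips stay above the rack and the well's holder. Never press it over 25 N against the photometer
- rack: Fixed aluminium block 132 x 40 x 30 mm with three square wells in a row along its x, at -45, 0 and +45 mm, each 14 mm wide and 18 mm deep. Origin: centre of its underside, on the bench
- photometer: White bench photometer, 306 mm long (x), 210 wide, 106 tall. Origin on the bench under its middle; +x to its back, -x to its sloping keypad front. Open sample chamber: x -60 to +40, y -50 to +50 mm, floor at height 30 mm. It stands on soft rubber feet: it yields fore and aft (its x) by about 0.67 mm per newton and springs back, so it shifts as the lid is pulled (over 14 mm is a shove too hard)
- well (a point): Centre of the mouth of the square well in the holder (36 x 36 mm) in the sample chamber, at height 52 mm. The well is 14 mm wide, 18 mm deep, with a 2 mm chamfer, sides along the photometer's x and y; the centre of a seated cuvette is 10.5 mm above this point. Free chamber round the well's centre: 40 mm towards -x, 36 mm or more towards +x (to the open lid), 50 mm to each side
- lid: Grey lid, a plate 126 mm long (x), 116 wide, 5 thick, about 0.12 kg, origin under its middle. It lies at height 95 mm in a channel along the photometer's x, play 1.5 mm in height and 1 mm each side, under lips (inner edges at y -51 and +51 mm, tops at height 106 mm). It shuts towards the photometer's -x. All contact of lid and photometer together must stay below 40 N: pull slowly and evenly
- lid_rib (a point): Centre of the lid's black finger rib: 10 mm thick (x), 60 long (y), 14 tall, from the plate's top at height 100 mm to 114 mm; axes as the photometer's. The plate reaches 22 mm from it towards -x and 104 mm towards +x. It starts 91 to 101 mm from home, towards +x. Draw it with closed fingertips set down behind it (its +x side), tips 3 or 4 mm above the plate, or pinch it across
- rib_home (a point): On the photometer: where the rib's centre is when the lid is home, its nose against the end wall (10 mm thick, top at height 99.5 mm). From about 8 mm before home the lid needs a firm pull, about 10 to 18 N, which falls away as its nose snaps over the ridge, then rises again, firm, at the end wall. While the pull lasts the photometer has given way about 7 to 12 mm
- ridge_top (a point): Top of the small sprung ridge across the sill at the chamber's front, 52 mm long, standing 2.5 mm up into the path of the lid's nose; the lid has a groove behind the nose that takes it when home
- open_cuvette1: Bystander: open cuvette without stopper, 12.5 x 12.5 x 45 mm, in the rack; origin under it
- open_cuvette2: Bystander: the other open cuvette, same
- tube_rack1: Bystander: white rack of small capped tubes, 90 x 200 x 45 mm
- pipette: Bystander: pipette lying on the bench, about 280 mm long
- petri_dish: Bystander: closed flat dish, 90 mm across, 13 mm tall
- reagent_bottle: Bystander: amber bottle, 66 mm across, 130 mm tall
- wash_bottle: Bystander: white bottle, 56 mm across, 110 mm tall
There are look-alikes about, which are no part of the job. Leave any green or red look-alike of the lid alone.

How it is judged:
On the way, in this order (a step that is already met when the one before it is completed fails the run):
1. the stoppered cuvette stands fully down in the photometer's well, the lid still open (z of cuvette_mid in the frame of well between 0.006 and 0.0135 m and horizontal distance between cuvette_mid and well below 0.005 m and angle between cuvette_mid's own z axis and vertical below 0.12 rad and x of lid_rib in the frame of photometer above 0 m), for 0.2 s.
2. the lid is over the ridge and home (x of lid_rib in the frame of photometer below -0.0525 m), for 0.2 s.
At the end, for the whole second after the job is handed in: The stoppered cuvette stands upright (within 0.12 rad) on the floor of the photometer's well (within 3 mm) and the lid is shut: over the ridge, within 2 mm of home, lying in its channel; the photometer is at rest where it stood and nothing is touched (z of cuvette_mid in the frame of well between 0.006 and 0.0135 m and horizontal distance between cuvette_mid and well below 0.005 m and angle between cuvette_mid's own z axis and vertical below 0.12 rad and x of lid_rib in the frame of photometer below -0.0525 m and z of lid_rib in the frame of photometer below 0.109 m and linear speed of photometer below 0.02 m/s and distance of photometer from where it was at the start of the episode below 0.003 m).
It fails at once if the lid is rammed or wrenched against its channel, ridge or end wall (over 40 N) (contact force between lid and photometer above 40 N).
It fails at once if the photometer is shoved over 14 mm on its feet (distance of photometer from where it was at the start of the episode above 0.014 m).
It fails at once if the cuvette is forced against the photometer (over 25 N) (contact force between cuvette and photometer above 25 N).
It fails at once if an open cuvette is disturbed (moved over 10 mm) or another bystander is (over 30 mm) (distance of any of open_cuvette1, open_cuvette2 from where it was at the start of the episode above 0.01 m or distance of any of tube_rack1, pipette, petri_dish, reagent_bottle, wash_bottle from where it was at the start of the episode above 0.03 m).
It also fails if it takes over 64 s, if anything falls off the work surface, if the arm or the gripper's body presses on something with over 40 N, if the wrist force passes 120 N, or if a joint passes its speed limit or range.

## Working session

There is one attempt and no reset: what is moved stays moved. The work goes in short steps, Python scripts to look and compute and a shell command to move; the robot and the scene stay as the last step left them, time stands still between calls to the robot, and variables do not carry over. Pictures are saved under pics/ and viewed, about 8 in all and at most 12, crops included, and the job is handed in when it is done.

```bash
mkdir -p pics; ls; cat > h.py <<'E'
import numpy as np, cv2
from cell import r
from scipy.spatial.transform import Rotation as R
def snap(n,f):
    m=r.camera_model(n); im=r.camera(n); cv2.imwrite('pics/'+f,im[:,:,::-1]); np.save('pics/'+f[:-4]+'.npy',np.array(m['pose'])); return im,m
def ray(n,m,u,v,P=None):
    P=np.array(m['pose']) if P is None else P
    f=210/np.tan(np.radians(m['vertical_fov']/2)); a=(u-m['cx'])/f; b=(v-m['cy'])/f
    if n=='wrist':
        t=np.hypot(a,b); s=np.sin(t)/t if t>1e-9 else 1; d=np.array([a*s,-b*s,-np.cos(t)])
    else: d=np.array([a,-b,-1.])
    return P[:3,3],P[:3,:3]@(d/np.linalg.norm(d))
def onz(n,m,u,v,z,P=None):
    o,d=ray(n,m,u,v,P); return o+d*(z-o[2])/d[2]
def pix(n,m,p,P=None):
    P=np.array(m['pose']) if P is None else P
    q=P[:3,:3].T@(np.array(p)-P[:3,3]); x,y,z=q[0],-q[1],-q[2]
    f=210/np.tan(np.radians(m['vertical_fov']/2))
    if n=='wrist':
        h=np.hypot(x,y); t=np.arctan2(h,z); return m['cx']+f*t*x/h, m['cy']+f*t*y/h
    return m['cx']+f*x/z, m['cy']+f*y/z
def totool(p,cmd=None):
    s=r.read_state(); q=s['ee_rot']; Rm=R.from_quat([q[1],q[2],q[3],q[0]])
    return Rm.inv().apply(np.array(p)-s['eef_pos'])*100
E
python3 - <<'E'
from h import *
np.set_printoptions(precision=4,suppress=True)
for n in('top','scene','wrist'):
    im,m=snap(n,n+'0.png'); print(n,m['vertical_fov'],m['cx'],m['cy'],{k:v for k,v in m.items() if k not in('pose','vertical_fov','cx','cy')}); print(np.array(m['pose']))
print(r.read_state())
E
```

```text
pics
top 45.9437484638525 282.18688300992227 204.68228423775318 {}
[[ 0.0255  0.9909 -0.1323  0.3384]
 [-0.9996  0.0271  0.0103 -0.0306]
 [ 0.0137  0.132   0.9912  1.5123]
 [ 0.      0.      0.      1.    ]]
scene 50.1868145587374 276.25323466308555 206.27528886404207 {}
[[ 0.0545 -0.7257  0.6859  1.3719]
 [ 0.9985  0.0349 -0.0424 -0.1197]
 [ 0.0069  0.6871  0.7265  1.0108]
 [ 0.      0.      0.      1.    ]]
wrist 65.70646984690485 279.81381287991945 206.5918007795439 {}
[[ 0.2662 -0.9348 -0.2352  0.0855]
 [ 0.9639  0.2577  0.0666  0.5735]
 [-0.0017 -0.2445  0.9697  0.384 ]
 [ 0.      0.      0.      1.    ]]
{'clock': 0.15, 'joint_pos': array([ 1.1505,  0.2073,  1.5426,  0.    ,  1.3935, -0.1505]), 'qd': array([ 0.0005, -0.0019, -0.0025,  0.0001, -0.0014, -0.0006]), 'effort': array([  0.0002, -37.1316, -28.1814,   0.0698,   0.0327,  -0.0001]), 'eef_pos': array([0.153 , 0.5536, 0.183 ]), 'ee_rot': array([ 0.0004,  0.7958,  0.6056, -0.0008]), 'wrist_force': array([-0.0996,  0.8654, -0.1523]), 'ft_torque': array([ 0.0175, -0.0266,  0.006 ]), 'finger_gap': 0.09402733355049236}
```

View pics/top0.png

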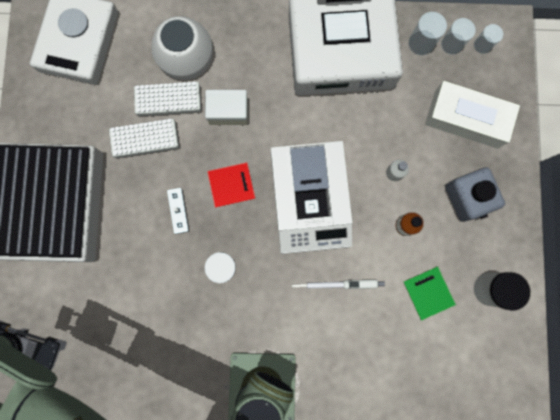

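View pics/scene0.png

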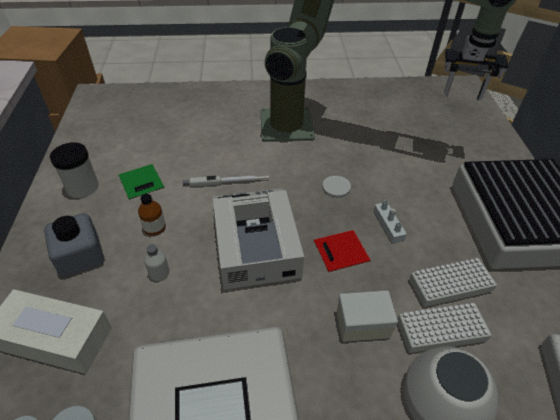

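```bash
python3 - <<'E'
from h import *
t=cv2.imread('pics/top0.png'); s=cv2.imread('pics/scene0.png')
a=cv2.resize(t[180:240,155:205],(400,480),interpolation=cv2.INTER_CUBIC)
b=cv2.resize(t[138:254,262:358],(400,483),interpolation=cv2.INTER_CUBIC)[:480]
c=np.hstack([a,b]); cv2.imwrite('pics/c1.png',c)
mt=r.camera_model('top')
for n,u,v,z in [('rack',177,211,.03),('phot',312,197,.1),('petri',220,268,.013)]: print(n,onz('top',mt,u,v,z))
E
```

```text
rack [0.50843337 0.26956555 0.03      ]
phot [ 0.55157054 -0.13062259  0.1       ]
petri [0.3419972  0.13534564 0.013     ]
```

View pics/c1.png

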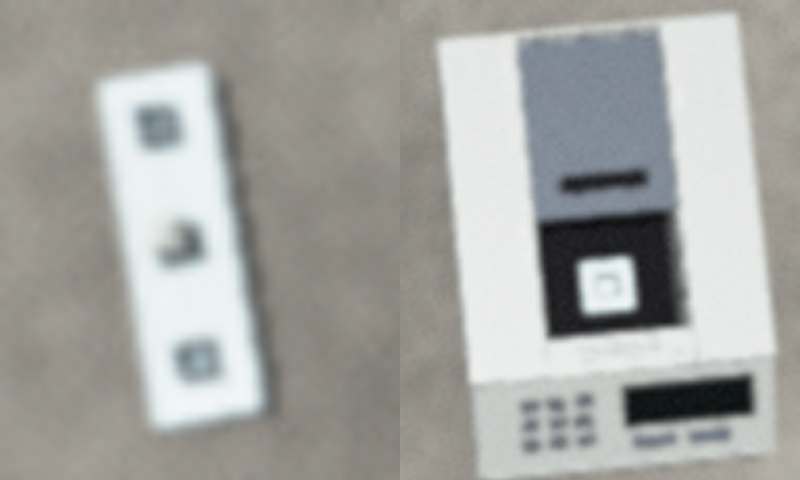

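```bash
python3 - <<'E'
from h import *
np.set_printoptions(precision=4,suppress=True)
t=cv2.imread('pics/top0.png'); mt=r.camera_model('top')
for nm,(y0,y1,x0,x1),z,th in [('rack',(180,240,155,205),.03,190),('phot',(138,254,262,358),.106,190)]:
    g=cv2.cvtColor(t[y0:y1,x0:x1],cv2.COLOR_BGR2GRAY)
    c=max(cv2.findContours((g>th).astype(np.uint8),0,2)[0],key=cv2.contourArea)[:,0]+[x0,y0]
    w=np.array([onz('top',mt,u,v,z)[:2] for u,v in c]).astype(np.float32)
    (cx,cy),(a,b),an=cv2.minAreaRect(w); print(nm,cx,cy,a,b,an)
for n,u,v,z in [('stop',155+178/8,180+238/8,.07),('wellholder',262+608/4.16-400/4.16,138+287/4.16,.052),('rib',262+(604-400)/4.16,138+181/4.16,.114)]:
    p=onz('top',mt,u,v,z); print(n,p)
print(totool([.508,.27,.25]))
E
```

```text
rack 0.5113906860351562 0.27011603116989136 0.13414545357227325 0.04138456657528877 12.486329078674316
phot 0.5548205375671387 -0.13023042678833008 0.3077419102191925 0.2116466611623764 6.983609199523926
stop [0.5075 0.2609 0.07  ]
wellholder [ 0.5288 -0.1345  0.052 ]
rib [ 0.5943 -0.1261  0.114 ]
[-17.882   41.7741  -6.6852]
```

```bash
python3 -m pendant '[{"x":-17.9,"y":41.8,"z":-4,"az":-0.49,"claw":-0.2},{"x":-17.9,"y":41.8,"z":-4,"az":-0.49,"claw":-0.2},{"x":-17.9,"y":41.8,"z":-4,"az":-0.49,"claw":-0.2},{"x":-17.9,"y":41.8,"z":-4,"az":-0.49,"claw":-0.2},{"x":-17.9,"y":41.8,"z":-4,"az":-0.49,"claw":-0.2},{"x":-17.9,"y":41.8,"z":-4,"az":-0.49,"claw":-0.2},{"x":-17.9,"y":41.8,"z":-4,"az":-0.49,"claw":-0.2},{"x":-17.9,"y":41.8,"z":-4,"az":-0.49,"claw":-0.2},{"x":-17.9,"y":41.8,"z":-4,"az":-0.49,"claw":-0.2},{"x":-17.9,"y":41.8,"z":-4,"az":-0.49,"claw":-0.2},{"x":-17.9,"y":41.8,"z":-4,"az":-0.49,"claw":-0.2},{"x":-17.9,"y":41.8,"z":-4,"az":-0.49,"claw":-0.2}]'
python3 -m pendant '[{"x":0},{"x":0},{"x":0}]'
python3 - <<'E'
from h import *
snap('wrist','w1.png'); s=r.read_state(); print(s['eef_pos'],s['ee_rot'],s['qd'])
m=r.camera_model('wrist'); print(pix('wrist',m,[.511,.27,.03]))
E
```

```text
[0.15305439 0.55370502 0.18311832] [ 3.61902379e-04  7.95772684e-01  6.05595011e-01 -6.21583687e-04] [-0.00166185 -0.00307588 -0.00422991  0.00039607 -0.00031616 -0.00066146]
(np.float64(178.46895995333563), np.float64(426.9311435507416))schema error: expected keys claw, x, y, z, ax, ay, az
schema error: expected keys claw, x, y, z, ax, ay, az
```

View pics/w1.png

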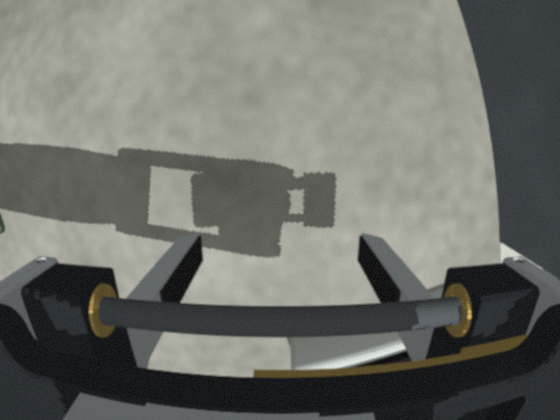

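```bash
python3 -m pendant '[{"x":-17.9,"y":41.8,"z":-4,"ax":0,"ay":0,"az":-0.49,"claw":-0.2},{"x":-17.9,"y":41.8,"z":-4,"ax":0,"ay":0,"az":-0.49,"claw":-0.2},{"x":-17.9,"y":41.8,"z":-4,"ax":0,"ay":0,"az":-0.49,"claw":-0.2},{"x":-17.9,"y":41.8,"z":-4,"ax":0,"ay":0,"az":-0.49,"claw":-0.2},{"x":-17.9,"y":41.8,"z":-4,"ax":0,"ay":0,"az":-0.49,"claw":-0.2},{"x":-17.9,"y":41.8,"z":-4,"ax":0,"ay":0,"az":-0.49,"claw":-0.2},{"x":-17.9,"y":41.8,"z":-4,"ax":0,"ay":0,"az":-0.49,"claw":-0.2},{"x":-17.9,"y":41.8,"z":-4,"ax":0,"ay":0,"az":-0.49,"claw":-0.2},{"x":-17.9,"y":41.8,"z":-4,"ax":0,"ay":0,"az":-0.49,"claw":-0.2},{"x":-17.9,"y":41.8,"z":-4,"ax":0,"ay":0,"az":-0.49,"claw":-0.2},{"x":-17.9,"y":41.8,"z":-4,"ax":0,"ay":0,"az":-0.49,"claw":-0.2},{"x":-17.9,"y":41.8,"z":-4,"ax":0,"ay":0,"az":-0.49,"claw":-0.2}]'
python3 - <<'E'
from h import *
s=r.read_state(); print(s['eef_pos'],s['ee_rot'],s['qd'])
E
```

```text
clock: 1.2
eef_pos: [0.5127, 0.2662, 0.2242]
ee_rot: [0.002, 0.627, 0.779, 0.0]
wrist_force: [-1.0, 0.7, 0.3]
finger_gap: 0.0378
[0.51271237 0.26624317 0.22422313] [1.55650485e-03 6.27097725e-01 7.78938987e-01 2.74261781e-04] [-0.16142705  0.09561634 -0.12515829  0.05808157  0.07161716 -0.16576296]
```

```bash
python3 -m pendant '[{"x":0,"y":0,"z":0,"ax":0,"ay":0,"az":0,"claw":-0.2},{"x":0,"y":0,"z":0,"ax":0,"ay":0,"az":0,"claw":-0.2},{"x":0,"y":0,"z":0,"ax":0,"ay":0,"az":0,"claw":-0.2}]'
python3 - <<'E'
from h import *
snap('wrist','w2.png'); s=r.read_state(); print(s['eef_pos'],s['ee_rot'],s['qd'])
m=r.camera_model('wrist'); print(pix('wrist',m,[.511,.27,.03]))
E
```

```text
clock: 1.45
eef_pos: [0.5069, 0.2713, 0.2233]
ee_rot: [-0.001, 0.625, 0.781, -0.0]
wrist_force: [-0.4, -0.8, 0.1]
finger_gap: 0.0378
[0.50671802 0.27154083 0.22340804] [-6.36077708e-04  6.24315826e-01  7.81171676e-01 -3.97401656e-04] [ 9.95296217e-03 -2.16936699e-03  5.58321404e-05 -4.42724956e-03
 -2.20975513e-03 -2.28073618e-03]
(np.float64(277.1602526910167), np.float64(186.47525419448405))
```

View pics/w2.png

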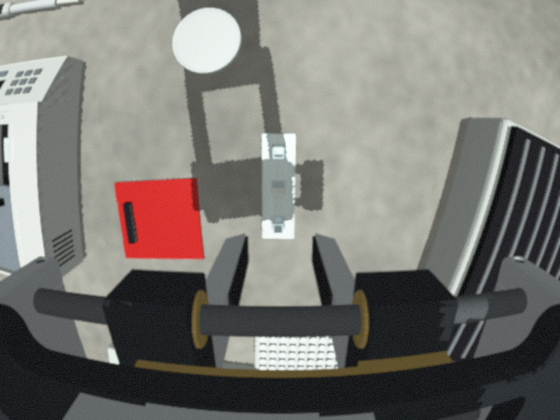

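```bash
python3 - <<'E'
from h import *
t=cv2.imread('pics/w2.png')[125:245,245:315]
cv2.imwrite('pics/c2.png',cv2.resize(t,(350,600),interpolation=cv2.INTER_CUBIC))
P=np.load('pics/w2.npy'); m=r.camera_model('wrist')
for p in [(262,133),(295,133),(294,239),(262,239)]: print(onz('wrist',m,*p,.03,P))
E
```

```text
[0.45088254 0.23751494 0.03      ]
[0.44216071 0.27629263 0.03      ]
[0.57329078 0.3058613  0.03      ]
[0.58236891 0.26563579 0.03      ]
```

View pics/c2.png

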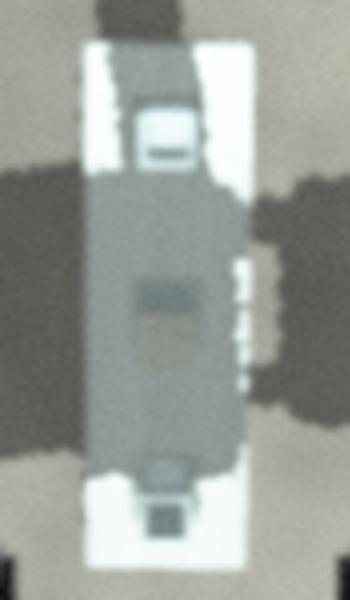

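```bash
python3 - <<'E'
from h import *
P=np.load('pics/w2.npy'); m=r.camera_model('wrist'); ms=r.camera_model('scene'); mt=r.camera_model('top')
c=np.array([.5120,.2710]); d=np.array([np.cos(.217),np.sin(.217)])
for k in(-.045,0,.045):
    for z in (.03,.057,.066,.069):
        p=[*(c+k*d),z]; u=pix('wrist',m,p,P); s=pix('scene',ms,p); t=pix('top',mt,p)
        print(k,z,'c2',(u[0]-245)*5,(u[1]-125)*5,'scene',(s[0]-365)*10,(s[1]-190)*10,'top',(t[0]-155)*8,(t[1]-180)*8)
t=cv2.imread('pics/scene0.png')[190:250,365:415]
cv2.imwrite('pics/c3.png',cv2.resize(t,(500,600),interpolation=cv2.INTER_CUBIC))
E
```

```text
-0.045 0.03 c2 165.71661317520778 130.0096820215481 scene 191.54518240585844 178.53077758591127 top 192.31192422072763 355.6715523756525
-0.045 0.057 c2 165.207354253981 138.9036090623128 scene 208.0958462883632 116.15968290030395 top 178.1611049260839 348.88355633188894
-0.045 0.066 c2 165.02079359367855 142.16391631717784 scene 213.72184063329541 94.95815113822175 top 173.32790775008334 346.5651235523935
-0.045 0.069 c2 164.95653768077972 143.28710786840404 scene 215.609555174114 87.84430826154761 top 171.7035789189149 345.78595045646443
0 0.03 c2 164.98781490383607 312.06366720040205 scene 256.89804711652755 286.1697196615478 top 172.68410586548407 238.4751624212954
0 0.057 c2 164.44417971562387 333.79381682020085 scene 274.81408773780686 223.9964813117041 top 158.2293876040087 229.5689833937049
0 0.066 c2 164.24584500933406 341.7352810973114 scene 280.90692485165334 202.85277985927138 top 153.2928609225346 226.52737513788293
0 0.069 c2 164.1776376303369 344.4680449528974 scene 282.95159013498505 195.75726893174817 top 151.63385873485004 225.50519191553258
0.045 0.03 c2 164.36278308901166 486.754943857496 scene 325.2652552735799 398.7734133369469 top 153.20634053393906 122.17472903026373
0.045 0.057 c2 163.80467139509108 519.6858685863704 scene 344.65719685850274 336.8840082466153 top 138.45282423660592 111.18318781786479
0.045 0.066 c2 163.6023304197957 531.6583400242597 scene 351.25503269339333 315.8270071765145 top 133.41472583646464 107.42974592094652
0.045 0.069 c2 163.53290580243566 535.7703155921492 scene 353.4695183433297 308.7594735386142 top 131.72164281348887 106.16837937970968
```

View pics/c3.png

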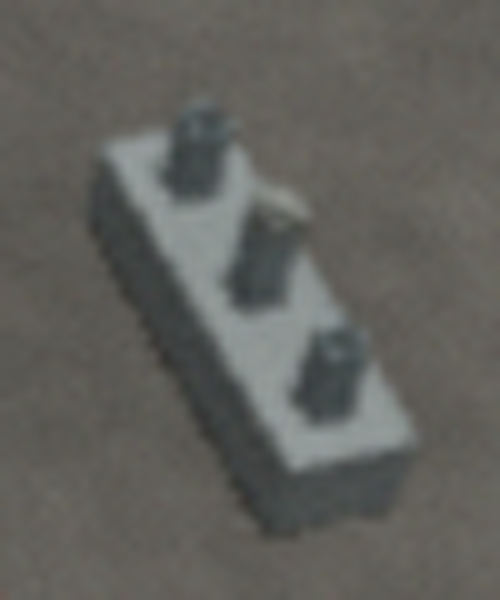

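```bash
python3 - <<'E'
from h import *
print(totool([.512,.271,.038]))
E
```

```text
[-0.17842367  0.52951622 18.53998722]
```

```bash
python3 -m pendant '[{"x":-0.2,"y":0.5,"z":3,"ax":0,"ay":0,"az":0,"claw":-0.2},{"x":-0.2,"y":0.5,"z":6,"ax":0,"ay":0,"az":0,"claw":-0.2},{"x":-0.2,"y":0.5,"z":9,"ax":0,"ay":0,"az":0,"claw":-0.2},{"x":-0.2,"y":0.5,"z":11,"ax":0,"ay":0,"az":0,"claw":-0.2},{"x":-0.2,"y":0.5,"z":13,"ax":0,"ay":0,"az":0,"claw":-0.2},{"x":-0.2,"y":0.5,"z":14.5,"ax":0,"ay":0,"az":0,"claw":-0.2},{"x":-0.2,"y":0.5,"z":16,"ax":0,"ay":0,"az":0,"claw":-0.2},{"x":-0.2,"y":0.5,"z":17,"ax":0,"ay":0,"az":0,"claw":-0.2},{"x":-0.2,"y":0.5,"z":18,"ax":0,"ay":0,"az":0,"claw":-0.2},{"x":-0.2,"y":0.5,"z":18.5,"ax":0,"ay":0,"az":0,"claw":-0.2},{"x":-0.2,"y":0.5,"z":18.5,"ax":0,"ay":0,"az":0,"claw":-0.2},{"x":-0.2,"y":0.5,"z":18.5,"ax":0,"ay":0,"az":0,"claw":-0.2}]' 8
python3 - <<'E'
from h import *
snap('wrist','w3.png'); print(r.read_state()['eef_pos'])
E
```

```text
clock: 2.5
eef_pos: [0.5138, 0.2698, 0.0392]
ee_rot: [0.0, 0.625, 0.781, 0.0]
wrist_force: [0.6, 0.0, 0.2]
finger_gap: 0.0378
[0.51435931 0.26980438 0.03966355]
```

View pics/w3.png

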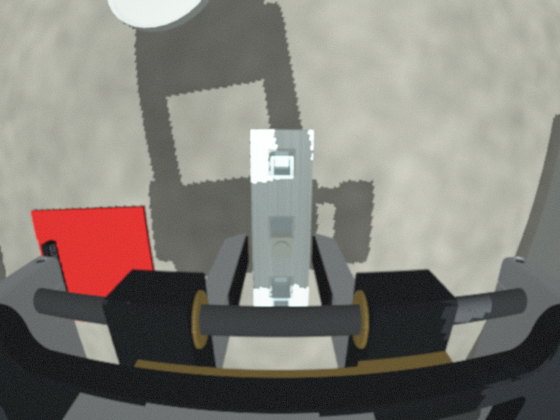

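```bash
python3 -m pendant '[{"x":0,"y":0,"z":0,"ax":0,"ay":0,"az":0,"claw":-0.2},{"x":0,"y":0,"z":0,"ax":0,"ay":0,"az":0,"claw":-0.4},{"x":0,"y":0,"z":0,"ax":0,"ay":0,"az":0,"claw":-0.6},{"x":0,"y":0,"z":0,"ax":0,"ay":0,"az":0,"claw":-0.7},{"x":0,"y":0,"z":0,"ax":0,"ay":0,"az":0,"claw":-1},{"x":0,"y":0,"z":0,"ax":0,"ay":0,"az":0,"claw":-1},{"x":0,"y":0,"z":0,"ax":0,"ay":0,"az":0,"claw":-1},{"x":0,"y":0,"z":0,"ax":0,"ay":0,"az":0,"claw":-1}]' 10
```

```text
clock: 3.22
eef_pos: [0.5139, 0.2694, 0.039]
ee_rot: [0.0, 0.625, 0.781, 0.0]
wrist_force: [0.9, -0.9, 0.7]
finger_gap: 0.0122
```

```bash
python3 -m pendant '[{"x":0,"y":0,"z":-0.5,"ax":0,"ay":0,"az":0,"claw":-1},{"x":0,"y":0,"z":-1.5,"ax":0,"ay":0,"az":0,"claw":-1},{"x":0,"y":0,"z":-3,"ax":0,"ay":0,"az":0,"claw":-1},{"x":0,"y":0,"z":-5,"ax":0,"ay":0,"az":0,"claw":-1},{"x":0,"y":0,"z":-7.5,"ax":0,"ay":0,"az":0,"claw":-1},{"x":0,"y":0,"z":-10,"ax":0,"ay":0,"az":0,"claw":-1},{"x":0,"y":0,"z":-12.5,"ax":0,"ay":0,"az":0,"claw":-1},{"x":0,"y":0,"z":-14,"ax":0,"ay":0,"az":0,"claw":-1},{"x":0,"y":0,"z":-14.5,"ax":0,"ay":0,"az":0,"claw":-1}]'
python3 -m pendant '[{"x":-2,"y":-0.3,"z":0,"ax":0,"ay":0,"az":0.01,"claw":-1},{"x":-5,"y":-0.9,"z":0,"ax":0,"ay":0,"az":0.03,"claw":-1},{"x":-9,"y":-1.5,"z":0,"ax":0,"ay":0,"az":0.05,"claw":-1},{"x":-13,"y":-2.3,"z":0,"ax":0,"ay":0,"az":0.07,"claw":-1},{"x":-17,"y":-3,"z":0,"ax":0,"ay":0,"az":0.08,"claw":-1},{"x":-21,"y":-3.8,"z":0,"ax":0,"ay":0,"az":0.1,"claw":-1},{"x":-25,"y":-4.5,"z":0,"ax":0,"ay":0,"az":0.1,"claw":-1},{"x":-29,"y":-5.2,"z":0,"ax":0,"ay":0,"az":0.1,"claw":-1},{"x":-33,"y":-6,"z":0,"ax":0,"ay":0,"az":0.1,"claw":-1},{"x":-36.5,"y":-6.6,"z":0,"ax":0,"ay":0,"az":0.1,"claw":-1},{"x":-39,"y":-7,"z":0,"ax":0,"ay":0,"az":0.1,"claw":-1},{"x":-39.6,"y":-7.1,"z":0,"ax":0,"ay":0,"az":0.1,"claw":-1}]'
python3 -m pendant '[{"x":0,"y":0,"z":0,"ax":0,"ay":0,"az":0,"claw":-1},{"x":0,"y":0,"z":0,"ax":0,"ay":0,"az":0,"claw":-1},{"x":0,"y":0,"z":0,"ax":0,"ay":0,"az":0,"claw":-1},{"x":0,"y":0,"z":0,"ax":0,"ay":0,"az":0,"claw":-1}]'
python3 - <<'E'
from h import *
im,m=snap('wrist','w4.png'); s=r.read_state(); print(s['eef_pos'],s['ee_rot'])
b=im[:,:,::-1][60:330,180:380]; cv2.imwrite('pics/c4.png',cv2.resize(b,(444,600),interpolation=cv2.INTER_CUBIC))
E
```

```text
clock: 3.97
eef_pos: [0.516, 0.2703, 0.1886]
ee_rot: [0.002, 0.625, 0.781, 0.003]
wrist_force: [1.0, 0.1, 0.2]
finger_gap: 0.0125
clock: 4.97
eef_pos: [0.5304, -0.1366, 0.1834]
ee_rot: [0.0, 0.665, 0.747, -0.001]
wrist_force: [0.6, -0.6, 0.2]
finger_gap: 0.0121
clock: 5.3
eef_pos: [0.5308, -0.1308, 0.1837]
ee_rot: [-0.0, 0.663, 0.749, 0.0]
wrist_force: [-0.1, -0.4, 0.5]
finger_gap: 0.0122
[ 0.53092665 -0.13095952  0.18381831] [-1.92780982e-04  6.62541423e-01  7.49025246e-01  7.59883656e-05]
```

View pics/c4.png

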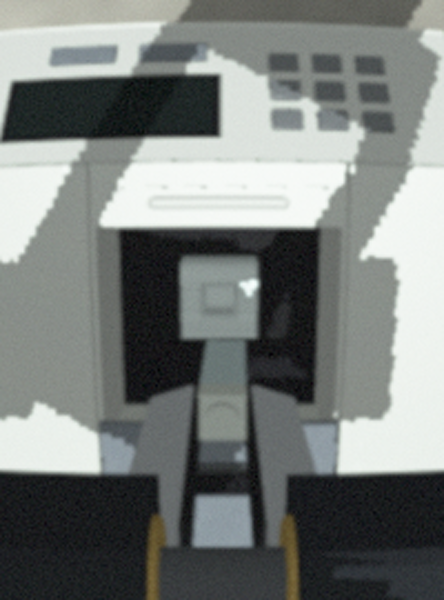

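```bash
python3 - <<'E'
from h import *
np.set_printoptions(precision=4,suppress=True)
P=np.load('pics/w4.npy'); m=r.camera_model('wrist')
im=cv2.imread('pics/w4.png'); g=cv2.cvtColor(im,cv2.COLOR_BGR2GRAY).astype(float)
f=lambda u,v,z:onz('wrist',m,180+u/2.22,60+v/2.222,z,P)[:2]
# holder left/right/front edges by gradient (subpixel) 
def edge(line,axis,lo,hi,sign,off):
    a=g[line-1:line+2,lo:hi].mean(0) if axis==0 else g[lo:hi,line-1:line+2].mean(1)
    d=np.gradient(cv2.GaussianBlur(a[None],(0,0),1)[0])*sign; k=d.argmax(); k=min(max(k,1),len(d)-2)
    return lo+k+.5*(d[k-1]-d[k+1])/(d[k-1]-2*d[k]+d[k+1])
L=np.array([onz('wrist',m,edge(v,0,252,272,1,0),v,.052,P)[:2] for v in range(180,210,3)])
Rr=np.array([onz('wrist',m,edge(v,0,288,305,-1,0),v,.052,P)[:2] for v in range(180,185)]+[onz('wrist',m,edge(v,0,288,305,-1,0),v,.052,P)[:2] for v in range(195,210,3)])
F=np.array([onz('wrist',m,u,edge(u,1,168,182,1,0),.052,P)[:2] for u in range(265,294,3)])
for n,A in(('L',L),('R',Rr),('F',F)):
    vx,vy,x,y=cv2.fitLine(A.astype(np.float32),cv2.DIST_HUBER,0,.001,.001).ravel(); print(n,x,y,np.degrees(np.arctan2(vy,vx)))
print('well mouth',f(219,296,.052)); print('holder corners',f(180,257,.052),f(259,255,.052),f(261,338,.052),f(181,338,.052))
print('front line yaw', f(60,164,.1),f(380,161,.1))
print('seam', f(120,230,.0995), f(320,230,.0995))
print('chamber bottom front',f(123,232,.03),f(318,230,.03), )
print(R.from_quat([.66254,.74903,0,0]).apply([1,0,0]))
print('cuv TCP',pix('wrist',m,[.53093,-.13096,.1838],P))
E
```

```text
L 0.53308535 -0.14999309 7.5091286
R 0.52646565 -0.113552466 7.112185
F 0.5110322 -0.13376586 -83.32996
well mouth [ 0.5304 -0.1312]
holder corners [ 0.5142 -0.1515] [ 0.5088 -0.1151] [ 0.5483 -0.1088] [ 0.553  -0.1468]
front line yaw [ 0.4746 -0.2017] [ 0.4579 -0.0755]
seam [ 0.4986 -0.1748] [ 0.4888 -0.0956]
chamber bottom front [ 0.5085 -0.182 ] [ 0.4957 -0.0861]
[-0.1221  0.9925  0.    ]
cuv TCP (np.float64(278.436416221915), np.float64(235.263207247734))
```

```bash
python3 -m pendant '[{"x":-0.1,"y":0,"z":1,"ax":0,"ay":0,"az":0,"claw":-1},{"x":-0.1,"y":0,"z":2.5,"ax":0,"ay":0,"az":0,"claw":-1},{"x":-0.1,"y":0,"z":4,"ax":0,"ay":0,"az":0,"claw":-1},{"x":-0.1,"y":0,"z":5.5,"ax":0,"ay":0,"az":0,"claw":-1},{"x":-0.1,"y":0,"z":7,"ax":0,"ay":0,"az":0,"claw":-1},{"x":-0.1,"y":0,"z":8,"ax":0,"ay":0,"az":0,"claw":-1},{"x":-0.1,"y":0,"z":8.8,"ax":0,"ay":0,"az":0,"claw":-1},{"x":-0.1,"y":0,"z":9.3,"ax":0,"ay":0,"az":0,"claw":-1},{"x":-0.1,"y":0,"z":9.3,"ax":0,"ay":0,"az":0,"claw":-1},{"x":-0.1,"y":0,"z":9.3,"ax":0,"ay":0,"az":0,"claw":-1},{"x":-0.1,"y":0,"z":9.3,"ax":0,"ay":0,"az":0,"claw":-1}]'
python3 - <<'E'
from h import *
im,m=snap('wrist','w5.png'); s=r.read_state(); print(s['eef_pos'],s['ee_rot'])
b=im[:,:,::-1][130:290,220:340]; cv2.imwrite('pics/c5.png',cv2.resize(b,(450,600),interpolation=cv2.INTER_CUBIC))
E
```

```text
clock: 6.27
eef_pos: [0.5319, -0.1338, 0.0918]
ee_rot: [0.001, 0.663, 0.748, 0.0]
wrist_force: [-1.1, -0.1, -0.6]
finger_gap: 0.0124
[ 0.53192309 -0.13386688  0.09185419] [9.42873272e-04 6.63332645e-01 7.48324001e-01 3.18965336e-04]
```

View pics/c5.png

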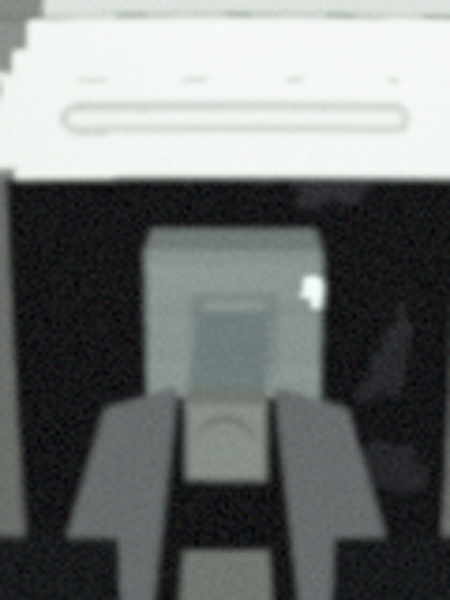

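```bash
python3 - <<'E'
from h import *
np.set_printoptions(precision=4,suppress=True)
P=np.load('pics/w5.npy'); m=r.camera_model('wrist')
t=np.array([.9923,.1236]);n=np.array([-.1236,.9923])
def f(s,u,v,z):
    p=onz('wrist',m,220+u/3.75,130+v/3.75,z,P)[:2]; print(s,'t %.4f n %.4f'%(p@t,p@n))
s=r.read_state(); p=s['eef_pos'][:2]; print('tcp',p@t,p@n,s['eef_pos'])
f('holder front top L',145,250,.052); f('holder front top R',324,250,.052)
f('holder front bottom ',233,228,.030)
f('mouth front ',232,295,.052)
f('cuv bottom front?',231,312,.0645)
f('stopper top front',226,398,.119); f('stopper top back',226,482,.119)
b=cv2.cvtColor(cv2.imread('pics/w5.png'),cv2.COLOR_BGR2GRAY)
print(b[186:265,275:288].mean(1).round().astype(int).tolist())
print(b[208:214,255:310].mean(0).round().astype(int).tolist())
print(b[222:230,255:310].mean(0).round().astype(int).tolist())
E
```

```text
tcp 0.5112813322659105 -0.19858179905106305 [ 0.5319 -0.1339  0.0919]
holder front top L t 0.4942 n -0.2138
holder front top R t 0.4943 n -0.1775
holder front bottom  t 0.4942 n -0.1958
mouth front  t 0.5037 n -0.1962
cuv bottom front? t 0.5039 n -0.1965
stopper top front t 0.5023 n -0.1975
stopper top back t 0.5161 n -0.1975
[20, 21, 21, 28, 64, 101, 116, 119, 119, 120, 126, 138, 141, 142, 145, 147, 149, 148, 149, 147, 147, 144, 137, 135, 140, 145, 139, 129, 122, 120, 121, 121, 121, 121, 121, 120, 119, 120, 119, 120, 120, 119, 120, 120, 121, 122, 119, 116, 116, 116, 118, 126, 135, 139, 135, 130, 126, 132, 134, 136, 139, 139, 140, 140, 139, 140, 140, 139, 140, 140, 136, 118, 82, 44, 23, 23, 19, 19, 21]
[20, 22, 45, 86, 123, 141, 146, 144, 146, 143, 145, 144, 144, 145, 142, 139, 134, 130, 131, 134, 136, 137, 138, 138, 138, 136, 138, 137, 138, 138, 138, 137, 137, 138, 136, 133, 132, 131, 134, 139, 142, 142, 143, 143, 148, 160, 168, 186, 208, 211, 180, 114, 54, 24, 21]
[22, 22, 32, 74, 116, 140, 144, 144, 144, 145, 144, 145, 145, 145, 143, 137, 127, 123, 120, 121, 120, 120, 120, 120, 119, 120, 119, 120, 120, 120, 119, 119, 119, 119, 120, 124, 128, 134, 136, 141, 143, 144, 144, 143, 144, 142, 144, 144, 143, 132, 99, 56, 26, 18, 22]
```

```bash
python3 -m pendant '[{"x":0.1,"y":0.27,"z":0,"ax":0,"ay":0,"az":0,"claw":-1},{"x":0.1,"y":0.27,"z":0,"ax":0,"ay":0,"az":0,"claw":-1},{"x":0.1,"y":0.27,"z":0,"ax":0,"ay":0,"az":0,"claw":-1},{"x":0.1,"y":0.27,"z":0.3,"ax":0,"ay":0,"az":0,"claw":-1},{"x":0.1,"y":0.27,"z":0.6,"ax":0,"ay":0,"az":0,"claw":-1},{"x":0.1,"y":0.27,"z":0.9,"ax":0,"ay":0,"az":0,"claw":-1},{"x":0.1,"y":0.27,"z":1.1,"ax":0,"ay":0,"az":0,"claw":-1},{"x":0.1,"y":0.27,"z":1.1,"ax":0,"ay":0,"az":0,"claw":-1},{"x":0.1,"y":0.27,"z":1.1,"ax":0,"ay":0,"az":0,"claw":-1}]' 8
python3 - <<'E'
from h import *
im,m=snap('wrist','w6.png'); s=r.read_state(); p=s['eef_pos']; print(p,p[0]*.9923+p[1]*.1236,-.1236*p[0]+.9923*p[1],s['wrist_force'])
b=cv2.cvtColor(im,cv2.COLOR_RGB2GRAY)
print(b[186:265,275:288].mean(1).round().astype(int).tolist())
print(b[210:216,255:310].mean(0).round().astype(int).tolist())
E
```

```text
clock: 7.07
eef_pos: [0.5334, -0.1322, 0.0795]
ee_rot: [-0.0, 0.663, 0.748, -0.0]
wrist_force: [0.4, 0.2, -1.0]
finger_gap: 0.0122
[ 0.53356162 -0.13219835  0.07969504] 0.5131134806844774 -0.1971286352504497 [1.02450819 0.1670581  0.4849466 ]
[21, 23, 23, 23, 27, 63, 100, 115, 118, 119, 118, 125, 136, 142, 141, 144, 146, 148, 148, 149, 148, 148, 147, 143, 137, 133, 132, 127, 122, 122, 122, 122, 121, 121, 121, 121, 121, 120, 120, 120, 120, 120, 119, 120, 121, 121, 120, 117, 117, 116, 118, 126, 135, 140, 136, 130, 127, 131, 136, 139, 139, 139, 139, 139, 139, 140, 140, 140, 139, 140, 135, 118, 83, 44, 23, 20, 22, 21, 21]
[97, 127, 143, 145, 145, 144, 144, 145, 145, 144, 146, 144, 141, 138, 131, 131, 132, 135, 133, 130, 128, 129, 128, 130, 129, 130, 128, 129, 129, 129, 129, 128, 129, 128, 128, 127, 131, 136, 139, 142, 142, 143, 144, 141, 143, 142, 142, 143, 145, 136, 100, 54, 23, 23, 18]
```

```bash
python3 -m pendant '[{"x":0,"y":0.05,"z":0.15,"ax":0,"ay":0,"az":0,"claw":-1},{"x":0,"y":0.05,"z":0.3,"ax":0,"ay":0,"az":0,"claw":-1},{"x":0,"y":0.05,"z":0.45,"ax":0,"ay":0,"az":0,"claw":-1},{"x":0,"y":0.05,"z":0.6,"ax":0,"ay":0,"az":0,"claw":-1},{"x":0,"y":0.05,"z":0.6,"ax":0,"ay":0,"az":0,"claw":-1},{"x":0,"y":0.05,"z":0.6,"ax":0,"ay":0,"az":0,"claw":-1}]'
```

```text
clock: 7.62
eef_pos: [0.534, -0.1322, 0.0737]
ee_rot: [-0.0, 0.663, 0.748, -0.0]
wrist_force: [0.0, 0.4, -0.5]
finger_gap: 0.0128
```

No contact force; it is in the mouth. Continue down.

```bash
python3 -m pendant '[{"x":0,"y":0,"z":0.2,"ax":0,"ay":0,"az":0,"claw":-1},{"x":0,"y":0,"z":0.4,"ax":0,"ay":0,"az":0,"claw":-1},{"x":0,"y":0,"z":0.6,"ax":0,"ay":0,"az":0,"claw":-1},{"x":0,"y":0,"z":0.8,"ax":0,"ay":0,"az":0,"claw":-1},{"x":0,"y":0,"z":0.9,"ax":0,"ay":0,"az":0,"claw":-1},{"x":0,"y":0,"z":0.9,"ax":0,"ay":0,"az":0,"claw":-1},{"x":0,"y":0,"z":0.9,"ax":0,"ay":0,"az":0,"claw":-1}]'
```

```text
clock: 8.2
eef_pos: [0.534, -0.1322, 0.0647]
ee_rot: [-0.0, 0.663, 0.748, -0.0]
wrist_force: [-0.6, 0.4, -0.1]
finger_gap: 0.0125
```

```bash
python3 -m pendant '[{"x":0,"y":0,"z":0.1,"ax":0,"ay":0,"az":0,"claw":-1},{"x":0,"y":0,"z":0.2,"ax":0,"ay":0,"az":0,"claw":-1},{"x":0,"y":0,"z":0.3,"ax":0,"ay":0,"az":0,"claw":-1},{"x":0,"y":0,"z":0.35,"ax":0,"ay":0,"az":0,"claw":-1},{"x":0,"y":0,"z":0.35,"ax":0,"ay":0,"az":0,"claw":-1},{"x":0,"y":0,"z":0.35,"ax":0,"ay":0,"az":0,"claw":-1}]' 5
```

```text
clock: 8.7
eef_pos: [0.5341, -0.1322, 0.0613]
ee_rot: [-0.0, 0.663, 0.748, -0.0]
wrist_force: [0.4, -0.6, -1.1]
finger_gap: 0.0123
```

```bash
python3 -m pendant '[{"x":0,"y":0,"z":0.05,"ax":0,"ay":0,"az":0,"claw":-1},{"x":0,"y":0,"z":0.1,"ax":0,"ay":0,"az":0,"claw":-1},{"x":0,"y":0,"z":0.1,"ax":0,"ay":0,"az":0,"claw":-1},{"x":0,"y":0,"z":0.1,"ax":0,"ay":0,"az":0,"claw":-1}]'
```

```text
clock: 9.03
eef_pos: [0.5346, -0.1323, 0.0609]
ee_rot: [0.0, 0.663, 0.748, 0.0]
wrist_force: [-0.8, 0.5, 3.6]
finger_gap: 0.0123
```

```bash
python3 -m pendant '[{"x":0,"y":0,"z":0,"ax":0,"ay":0,"az":0,"claw":-0.65},{"x":0,"y":0,"z":0,"ax":0,"ay":0,"az":0,"claw":-0.45},{"x":0,"y":0,"z":0,"ax":0,"ay":0,"az":0,"claw":-0.4},{"x":0,"y":0,"z":0,"ax":0,"ay":0,"az":0,"claw":-0.4},{"x":0,"y":0,"z":-0.5,"ax":0,"ay":0,"az":0,"claw":-0.4},{"x":0,"y":0,"z":-2,"ax":0,"ay":0,"az":0,"claw":-0.4},{"x":0,"y":0,"z":-5,"ax":0,"ay":0,"az":0,"claw":-0.4},{"x":0,"y":0,"z":-8,"ax":0,"ay":0,"az":0,"claw":-0.4},{"x":0,"y":0,"z":-11,"ax":0,"ay":0,"az":0,"claw":-0.4},{"x":0,"y":0,"z":-13,"ax":0,"ay":0,"az":0,"claw":-0.4},{"x":0,"y":0,"z":-13,"ax":0,"ay":0,"az":0,"claw":-0.4},{"x":0,"y":0,"z":-13,"ax":0,"ay":0,"az":0,"claw":-0.4}]'
python3 -m pendant '[{"x":0,"y":0,"z":0,"ax":0,"ay":0,"az":0,"claw":-0.4},{"x":0,"y":0,"z":0,"ax":0,"ay":0,"az":0,"claw":-0.4}]'
python3 - <<'E'
from h import *
im,m=snap('wrist','w7.png'); s=r.read_state(); print(s['eef_pos'])
b=im[:,:,::-1][100:340,180:380]; cv2.imwrite('pics/c7.png',cv2.resize(b,(500,600),interpolation=cv2.INTER_CUBIC))
E
```

```text
clock: 10.03
eef_pos: [0.5351, -0.1326, 0.1919]
ee_rot: [0.002, 0.663, 0.748, 0.001]
wrist_force: [-0.1, 0.2, -0.5]
finger_gap: 0.0283
clock: 10.2
eef_pos: [0.5327, -0.1316, 0.1881]
ee_rot: [-0.002, 0.663, 0.748, -0.001]
wrist_force: [0.4, 0.0, -0.5]
finger_gap: 0.0283
[ 0.53274517 -0.13158585  0.18812387]
```

View pics/c7.png

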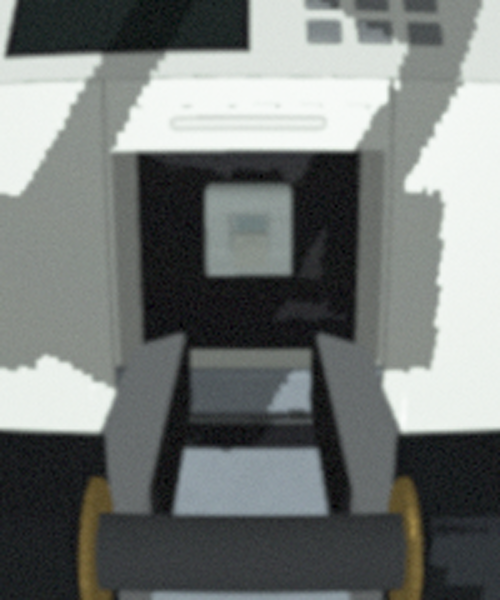

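```bash
python3 - <<'E'
from h import *
P=np.load('pics/w7.npy'); m=r.camera_model('wrist')
t=np.array([.9923,.1236]);n=np.array([-.1236,.9923])
g=cv2.cvtColor(cv2.imread('pics/w7.png'),cv2.COLOR_BGR2GRAY)
print(g[235:295,270:290].mean(1).round().astype(int).tolist())
for s,v,z in [('nose',350,.1),('nose2',365,.1),('ribfront base',412,.1),('rib front top',420,.114),('rib back top',447,.114),('wall front top',152,.0995)]:
    p=onz('wrist',m,280,100+v/2.5,z,P)[:2]; print(s,p,'t %.4f'%(p@t))
for z in (.1,):
    for u in (112,386): p=onz('wrist',m,180+u/2.5,100+250/2.5,.106,P)[:2]; print('lip n',p@n)
s=r.read_state(); p=s['eef_pos'];print('tcp t,n',p[:2]@t,p[:2]@n, m['pose'][2][3])
E
```

```text
[20, 20, 22, 29, 65, 102, 115, 116, 115, 115, 114, 107, 92, 86, 87, 90, 88, 86, 85, 86, 87, 87, 86, 87, 88, 88, 90, 93, 92, 80, 64, 52, 53, 55, 43, 28, 22, 22, 25, 26, 25, 26, 29, 52, 98, 137, 151, 153, 153, 152, 152, 153, 152, 152, 153, 152, 153, 153, 152, 153]
nose [ 0.56755524 -0.12619231] t 0.5476
nose2 [ 0.57359241 -0.12545987] t 0.5537
ribfront base [ 0.59309262 -0.12309382] t 0.5733
rib front top [ 0.59009511 -0.12349622] t 0.5703
rib back top [ 0.60129565 -0.12213699] t 0.5816
wall front top [ 0.49350262 -0.13517149] t 0.4730
lip n -0.24507408963495422
lip n -0.14612993239667252
tcp t,n 0.5123790162921904 -0.19641994582355637 0.3895575455179851
```

```bash
python3 -m pendant '[{"x":0,"y":1.5,"z":0,"ax":0,"ay":0,"az":0,"claw":-1},{"x":0,"y":3.5,"z":0,"ax":0,"ay":0,"az":0,"claw":-1},{"x":0,"y":5.5,"z":0,"ax":0,"ay":0,"az":0,"claw":-1},{"x":0,"y":7.5,"z":0,"ax":0,"ay":0,"az":0,"claw":-1},{"x":0,"y":8.3,"z":0,"ax":0,"ay":0,"az":0,"claw":-1},{"x":0,"y":8.3,"z":1,"ax":0,"ay":0,"az":0,"claw":-1},{"x":0,"y":8.3,"z":2.5,"ax":0,"ay":0,"az":0,"claw":-1},{"x":0,"y":8.3,"z":4,"ax":0,"ay":0,"az":0,"claw":-1},{"x":0,"y":8.3,"z":5.5,"ax":0,"ay":0,"az":0,"claw":-1},{"x":0,"y":8.3,"z":6,"ax":0,"ay":0,"az":0,"claw":-1},{"x":0,"y":8.3,"z":6,"ax":0,"ay":0,"az":0,"claw":-1},{"x":0,"y":8.3,"z":6,"ax":0,"ay":0,"az":0,"claw":-1}]'
python3 -m pendant '[{"x":0,"y":0,"z":0,"ax":0,"ay":0,"az":0,"claw":-1},{"x":0,"y":0,"z":0,"ax":0,"ay":0,"az":0,"claw":-1}]'
python3 - <<'E'
from h import *
s=r.read_state(); p=s['eef_pos']; print(p,p[0]*.9923+p[1]*.1236,-.1236*p[0]+.9923*p[1])
E
```

```text
clock: 11.25
eef_pos: [0.6156, -0.1222, 0.1298]
ee_rot: [-0.001, 0.663, 0.748, -0.0]
wrist_force: [-0.1, -0.5, 0.3]
finger_gap: 0.0004
clock: 11.42
eef_pos: [0.6172, -0.1226, 0.1317]
ee_rot: [0.001, 0.663, 0.748, 0.0]
wrist_force: [0.4, -0.1, -0.4]
finger_gap: 0.0004
[ 0.61724434 -0.12255687  0.13168735] 0.5973435288113377 -0.19790457920484666
```

```bash
python3 -m pendant '[{"x":0.15,"y":0,"z":0.6,"ax":0,"ay":0,"az":0,"claw":-1},{"x":0.15,"y":0,"z":1.2,"ax":0,"ay":0,"az":0,"claw":-1},{"x":0.15,"y":0,"z":1.7,"ax":0,"ay":0,"az":0,"claw":-1},{"x":0.15,"y":0,"z":2.2,"ax":0,"ay":0,"az":0,"claw":-1},{"x":0.15,"y":0,"z":2.5,"ax":0,"ay":0,"az":0,"claw":-1},{"x":0.15,"y":0,"z":2.7,"ax":0,"ay":0,"az":0,"claw":-1},{"x":0.15,"y":0,"z":2.7,"ax":0,"ay":0,"az":0,"claw":-1},{"x":0.15,"y":0,"z":2.7,"ax":0,"ay":0,"az":0,"claw":-1},{"x":0.15,"y":0,"z":2.7,"ax":0,"ay":0,"az":0,"claw":-1}]'
```

```text
clock: 12.17
eef_pos: [0.6166, -0.1208, 0.1036]
ee_rot: [0.0, 0.663, 0.748, 0.0]
wrist_force: [0.2, -0.1, 0.1]
finger_gap: 0.0003
```

```bash
python3 -m pendant '[{"x":0,"y":-0.15,"z":0,"ax":0,"ay":0,"az":0,"claw":-1},{"x":0,"y":-0.3,"z":0,"ax":0,"ay":0,"az":0,"claw":-1},{"x":0,"y":-0.45,"z":0,"ax":0,"ay":0,"az":0,"claw":-1},{"x":0,"y":-0.6,"z":0,"ax":0,"ay":0,"az":0,"claw":-1},{"x":0,"y":-0.75,"z":0,"ax":0,"ay":0,"az":0,"claw":-1},{"x":0,"y":-0.9,"z":0,"ax":0,"ay":0,"az":0,"claw":-1},{"x":0,"y":-1.1,"z":0,"ax":0,"ay":0,"az":0,"claw":-1},{"x":0,"y":-1.3,"z":0,"ax":0,"ay":0,"az":0,"claw":-1},{"x":0,"y":-1.5,"z":0,"ax":0,"ay":0,"az":0,"claw":-1},{"x":0,"y":-1.7,"z":0,"ax":0,"ay":0,"az":0,"claw":-1},{"x":0,"y":-1.9,"z":0,"ax":0,"ay":0,"az":0,"claw":-1},{"x":0,"y":-2.1,"z":0,"ax":0,"ay":0,"az":0,"claw":-1}]'
```

```text
clock: 13.17
eef_pos: [0.5953, -0.1232, 0.1034]
ee_rot: [0.0, 0.663, 0.748, 0.0]
wrist_force: [0.6, 1.0, 0.6]
finger_gap: 0.0005
```

```bash
python3 -m pendant '[{"x":0,"y":-0.4,"z":0,"ax":0,"ay":0,"az":0,"claw":-1},{"x":0,"y":-0.8,"z":0,"ax":0,"ay":0,"az":0,"claw":-1},{"x":0,"y":-1.2,"z":0,"ax":0,"ay":0,"az":0,"claw":-1},{"x":0,"y":-1.6,"z":0,"ax":0,"ay":0,"az":0,"claw":-1},{"x":0,"y":-2,"z":0,"ax":0,"ay":0,"az":0,"claw":-1},{"x":0,"y":-2.4,"z":0,"ax":0,"ay":0,"az":0,"claw":-1},{"x":0,"y":-2.8,"z":0,"ax":0,"ay":0,"az":0,"claw":-1},{"x":0,"y":-3.2,"z":0,"ax":0,"ay":0,"az":0,"claw":-1},{"x":0,"y":-3.6,"z":0,"ax":0,"ay":0,"az":0,"claw":-1},{"x":0,"y":-4,"z":0,"ax":0,"ay":0,"az":0,"claw":-1},{"x":0,"y":-4.4,"z":0,"ax":0,"ay":0,"az":0,"claw":-1},{"x":0,"y":-4.8,"z":0,"ax":0,"ay":0,"az":0,"claw":-1}]'
python3 - <<'E'
from h import *
im,m=snap('wrist','w8.png'); s=r.read_state(); p=s['eef_pos']; print(p,p[0]*.9923+p[1]*.1236,-.1236*p[0]+.9923*p[1])
g=cv2.cvtColor(im,cv2.COLOR_RGB2GRAY)
P=np.array(m['pose']); t=np.array([.9923,.1236])
col=g[100:300,272:288].mean(1); d=np.diff(col)
for i in np.where(abs(d)>14)[0]: print(i+100,int(d[i]),*['%.4f'%(onz('wrist',m,280,i+100.5,z,P)[:2]@t) for z in(.1,.114)])
E
```

```text
clock: 14.17
eef_pos: [0.5475, -0.129, 0.1034]
ee_rot: [0.0, 0.663, 0.748, -0.0]
wrist_force: [0.5, 0.1, 0.8]
finger_gap: 0.0007
[ 0.54670435 -0.1290448   0.10322485] 0.5265447893603751 -0.1956238146602422
108 18 0.4462 0.4469
135 -14 0.4631 0.4627
137 16 0.4644 0.4639
138 15 0.4650 0.4645
148 -41 0.4713 0.4704
149 -79 0.4720 0.4710
150 -57 0.4726 0.4716
168 20 0.4841 0.4822
169 26 0.4847 0.4828
170 16 0.4853 0.4834
171 26 0.4860 0.4840
172 56 0.4866 0.4846
173 37 0.4873 0.4852
179 -30 0.4911 0.4888
180 -31 0.4918 0.4894
181 -20 0.4924 0.4900
217 -43 0.5163 0.5122
218 -45 0.5170 0.5129
219 -18 0.5177 0.5135
232 20 0.5267 0.5219
233 19 0.5274 0.5226
```

```bash
python3 -m pendant '[{"x":0,"y":-0.3,"z":0,"ax":0,"ay":0,"az":0,"claw":-1},{"x":0,"y":-0.6,"z":0,"ax":0,"ay":0,"az":0,"claw":-1},{"x":0,"y":-0.9,"z":0,"ax":0,"ay":0,"az":0,"claw":-1},{"x":0,"y":-1.2,"z":0,"ax":0,"ay":0,"az":0,"claw":-1},{"x":0,"y":-1.5,"z":0,"ax":0,"ay":0,"az":0,"claw":-1},{"x":0,"y":-1.7,"z":0,"ax":0,"ay":0,"az":0,"claw":-1},{"x":0,"y":-1.9,"z":0,"ax":0,"ay":0,"az":0,"claw":-1},{"x":0,"y":-2.1,"z":0,"ax":0,"ay":0,"az":0,"claw":-1},{"x":0,"y":-2.3,"z":0,"ax":0,"ay":0,"az":0,"claw":-1},{"x":0,"y":-2.4,"z":0,"ax":0,"ay":0,"az":0,"claw":-1}]'
python3 -m pendant '[{"x":0,"y":-0.1,"z":0,"ax":0,"ay":0,"az":0,"claw":-1},{"x":0,"y":-0.2,"z":0,"ax":0,"ay":0,"az":0,"claw":-1},{"x":0,"y":-0.3,"z":0,"ax":0,"ay":0,"az":0,"claw":-1},{"x":0,"y":-0.4,"z":0,"ax":0,"ay":0,"az":0,"claw":-1},{"x":0,"y":-0.4,"z":0,"ax":0,"ay":0,"az":0,"claw":-1}]'
```

```text
clock: 15.05
eef_pos: [0.5238, -0.1319, 0.1033]
ee_rot: [-0.0, 0.663, 0.748, -0.0]
wrist_force: [-0.1, -0.3, 0.3]
finger_gap: 0.0006
clock: 15.47
eef_pos: [0.5199, -0.1323, 0.1033]
ee_rot: [-0.0, 0.663, 0.748, -0.0]
wrist_force: [-0.0, -0.2, -0.1]
finger_gap: 0.0003
```

```bash
python3 -m pendant '[{"x":0,"y":-0.1,"z":0,"ax":0,"ay":0,"az":0,"claw":-1},{"x":0,"y":-0.2,"z":0,"ax":0,"ay":0,"az":0,"claw":-1},{"x":0,"y":-0.3,"z":0,"ax":0,"ay":0,"az":0,"claw":-1},{"x":0,"y":-0.4,"z":0,"ax":0,"ay":0,"az":0,"claw":-1},{"x":0,"y":-0.4,"z":0,"ax":0,"ay":0,"az":0,"claw":-1}]'
python3 -m pendant '[{"x":0,"y":-0.1,"z":0,"ax":0,"ay":0,"az":0,"claw":-1},{"x":0,"y":-0.2,"z":0,"ax":0,"ay":0,"az":0,"claw":-1},{"x":0,"y":-0.3,"z":0,"ax":0,"ay":0,"az":0,"claw":-1},{"x":0,"y":-0.3,"z":0,"ax":0,"ay":0,"az":0,"claw":-1}]'
```

```text
clock: 15.88
eef_pos: [0.5159, -0.1328, 0.1033]
ee_rot: [-0.0, 0.663, 0.748, -0.0]
wrist_force: [-0.7, -0.2, -0.2]
finger_gap: 0.0003
clock: 16.22
eef_pos: [0.5129, -0.1332, 0.1033]
ee_rot: [-0.0, 0.663, 0.748, -0.0]
wrist_force: [0.0, -0.9, 0.0]
finger_gap: 0.0003
```

```bash
python3 -m pendant '[{"x":0,"y":-0.1,"z":0,"ax":0,"ay":0,"az":0,"claw":-1},{"x":0,"y":-0.2,"z":0,"ax":0,"ay":0,"az":0,"claw":-1},{"x":0,"y":-0.2,"z":0,"ax":0,"ay":0,"az":0,"claw":-1}]'
python3 - <<'E'
from h import *
im,m=snap('wrist','w9.png'); s=r.read_state(); p=s['eef_pos']; print(p,p[0]*.9923+p[1]*.1236,-.1236*p[0]+.9923*p[1])
g=cv2.cvtColor(im,cv2.COLOR_RGB2GRAY)
P=np.array(m['pose']); t=np.array([.9923,.1236])
col=g[100:300,272:288].mean(1); d=np.diff(col)
print(col[40:140].round().astype(int).tolist())
for i in np.where(abs(d)>14)[0]: print(i+100,int(d[i]),*['%.4f'%(onz('wrist',m,280,i+100.5,z,P)[:2]@t) for z in(.1,.114)])
b=im[:,:,::-1][80:320,180:380]; cv2.imwrite('pics/c9.png',cv2.resize(b,(500,600),interpolation=cv2.INTER_CUBIC))
E
```

```text
clock: 16.47
eef_pos: [0.511, -0.1335, 0.1034]
ee_rot: [-0.0, 0.663, 0.748, -0.0]
wrist_force: [-0.5, 0.0, -0.8]
finger_gap: 0.0004
[ 0.51101608 -0.1334085   0.10332258] 0.4905919698213481 -0.19554284308045689
[141, 141, 142, 142, 142, 142, 142, 140, 143, 157, 185, 212, 226, 227, 227, 227, 227, 227, 226, 227, 227, 227, 227, 227, 221, 202, 204, 233, 246, 248, 247, 247, 247, 247, 247, 247, 247, 247, 247, 247, 247, 247, 246, 246, 246, 246, 240, 220, 205, 195, 172, 151, 139, 133, 133, 140, 143, 143, 143, 143, 144, 143, 143, 143, 129, 90, 44, 23, 21, 23, 34, 70, 104, 118, 121, 121, 121, 120, 126, 138, 143, 145, 146, 149, 149, 150, 150, 149, 146, 141, 134, 127, 124, 121, 117, 109, 99, 89, 88, 88]
108 -22 0.4093 0.4101
109 -32 0.4100 0.4107
110 -21 0.4106 0.4113
148 14 0.4345 0.4336
149 28 0.4352 0.4342
150 26 0.4358 0.4348
164 -19 0.4447 0.4430
166 29 0.4460 0.4442
186 -20 0.4589 0.4562
187 -14 0.4595 0.4568
189 -23 0.4608 0.4581
190 -21 0.4615 0.4587
204 -39 0.4707 0.4673
205 -45 0.4714 0.4679
206 -21 0.4720 0.4685
210 36 0.4747 0.4710
211 33 0.4754 0.4716
212 14 0.4761 0.4723
```

```bash
python3 - <<'E'
from h import *
s,_=snap('scene','s9.png'); a=cv2.imread('pics/c9.png')[:,50:450]
b=cv2.resize(s[:,:,::-1][180:300,205:305],(400,480),interpolation=cv2.INTER_CUBIC)
b=cv2.copyMakeBorder(b,0,120,0,0,0); cv2.imwrite('pics/c10.png',np.hstack([a,b]))
E
```

```text
(no output)
```

View pics/c10.png

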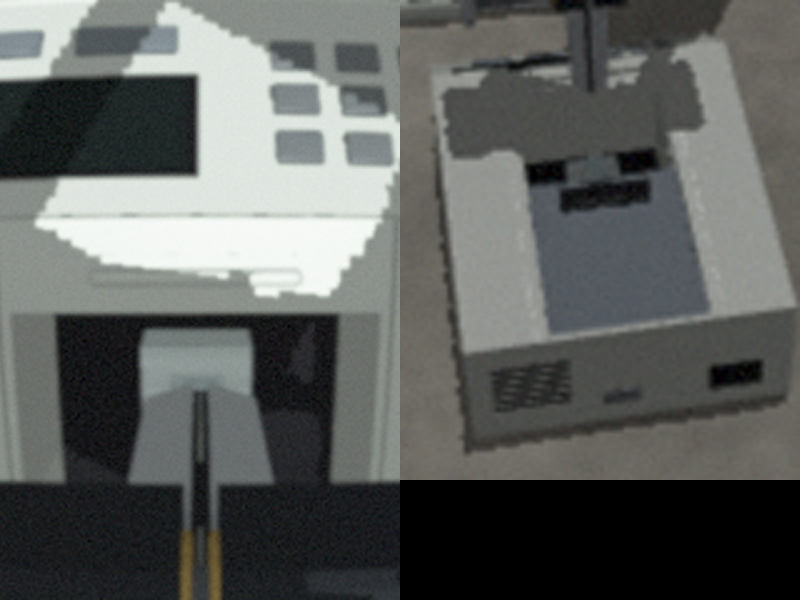

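```bash
python3 - <<'E'
from h import *
t=np.array([.9923,.1236]);n=np.array([-.1236,.9923])
m=r.camera_model('scene')
for f in('scene0.png','s9.png'):
    im=cv2.imread('pics/'+f).astype(int); g=im.sum(2)/3
    sub=g[190:262,235:275]; mk=(sub<45).astype(np.uint8)
    k,_,st,ce=cv2.connectedComponentsWithStats(mk)
    for i in range(1,k):
        if st[i,4]>8:
            u,v=ce[i]+[235,190]; p=onz('scene',m,u,v,.107); print(f,st[i],u,v,'t %.4f n %.4f'%(p[:2]@t,p[:2]@n))
mt=r.camera_model('top'); im,_=snap('top','t9.png'); 
for f in('top0.png','t9.png'):
    g=cv2.imread('pics/'+f).astype(int).sum(2)/3
    k,_,st,ce=cv2.connectedComponentsWithStats((g[170:225,285:340]<50).astype(np.uint8))
    for i in range(1,k):
        if st[i,4]>8:
            u,v=ce[i]+[285,170]; p=onz('top',mt,u,v,.112)[:2]; print(f,st[i],u,v,'t %.4f n %.4f'%(p@t,p@n))
E
```

```text
scene0.png [ 0  4 13  3 21] 241.28571428571428 194.8095238095238 t 0.4453 n -0.2205
scene0.png [24 27 11  7 53] 264.188679245283 219.66037735849056 t 0.5497 n -0.1714
scene0.png [ 2 30  9  6 50] 241.2 222.7 t 0.5499 n -0.2338
scene0.png [ 10  35  22   8 114] 255.57894736842104 228.26315789473685 t 0.5759 n -0.1988
s9.png [17  0  1 13 13] 252.0 196.0 t 0.4552 n -0.1912
s9.png [ 0  4 12  3 19] 240.42105263157896 194.73684210526315 t 0.4446 n -0.2228
s9.png [24 27 11  7 55] 263.8363636363636 219.72727272727272 t 0.5498 n -0.1724
s9.png [ 2 30 10  6 52] 241.3846153846154 222.6730769230769 t 0.5499 n -0.2333
s9.png [ 10  35  22   8 117] 255.47008547008548 228.2051282051282 t 0.5757 n -0.1990
top0.png [17 10 18  3 33] 310.45454545454544 181.03030303030303 t 0.5760 n -0.1972
top0.png [ 11  19  32  29 544] 311.6084558823529 201.75735294117646 t 0.5159 n -0.1942
t9.png [  8  30  35  19 251] 306.8844621513944 210.9402390438247 t 0.4910 n -0.1779
```

```bash
python3 - <<'E'
from h import *
m=r.camera_model('scene')
for z in (.09,.1033,.115,.125,.135): print(z,pix('scene',m,[.511,-.1334,z]))
g=cv2.imread('pics/s9.png').astype(int).sum(2)//3
g0=cv2.imread('pics/scene0.png').astype(int).sum(2)//3
for v in range(186,222): print(v,g[v,244:262].tolist(), (g-g0)[v,252])
E
```

```text
0.09 (np.float64(252.4295939397957), np.float64(209.28098895762906))
0.1033 (np.float64(252.2780619980927), np.float64(206.02334735821992))
0.115 (np.float64(252.1428080135385), np.float64(203.11565013202616))
0.125 (np.float64(252.02572872923898), np.float64(200.5986735614314))
0.135 (np.float64(251.90726203391773), np.float64(198.0518703562073))
186 [100, 101, 83, 71, 67, 71, 65, 39, 44, 68, 71, 76, 72, 55, 51, 56, 54, 56] -54
187 [100, 99, 87, 70, 69, 70, 65, 33, 43, 71, 74, 71, 70, 54, 53, 52, 55, 56] -58
188 [105, 102, 95, 69, 73, 71, 63, 38, 44, 70, 71, 73, 69, 53, 55, 56, 54, 52] -57
189 [101, 102, 91, 67, 70, 71, 63, 41, 39, 71, 69, 75, 70, 57, 51, 55, 54, 54] -63
190 [103, 101, 94, 69, 70, 71, 66, 49, 41, 72, 71, 72, 66, 54, 56, 58, 56, 52] -57
191 [108, 100, 85, 63, 68, 72, 66, 51, 38, 70, 71, 72, 71, 61, 59, 61, 65, 58] -65
192 [99, 93, 66, 65, 69, 74, 64, 47, 37, 71, 72, 69, 74, 77, 77, 66, 79, 83] -81
193 [80, 83, 82, 70, 71, 73, 68, 48, 40, 71, 70, 70, 71, 76, 69, 78, 98, 122] -78
194 [31, 36, 36, 53, 66, 74, 70, 49, 34, 67, 70, 69, 74, 88, 93, 104, 116, 132] -83
195 [4
[... 1494 characters left out ...]
 77, 75, 76, 75, 76, 75, 77, 77, 77, 78, 77, 76, 77, 77, 79, 74] 4
214 [76, 76, 74, 78, 78, 75, 74, 79, 73, 78, 75, 75, 74, 78, 77, 76, 74, 76] 3
215 [74, 77, 80, 75, 75, 76, 79, 77, 76, 78, 81, 78, 78, 78, 77, 78, 76, 75] 5
216 [79, 77, 78, 76, 75, 78, 75, 78, 75, 74, 74, 80, 76, 76, 76, 75, 75, 79] 5
217 [74, 75, 77, 78, 77, 75, 76, 71, 77, 78, 77, 73, 67, 70, 67, 68, 70, 67] 4
218 [77, 77, 76, 72, 69, 71, 70, 67, 76, 77, 80, 70, 53, 58, 52, 30, 18, 26] 4
219 [65, 68, 61, 55, 51, 52, 59, 58, 79, 80, 75, 74, 70, 76, 65, 28, 6, 4] -17
220 [28, 20, 42, 59, 65, 68, 78, 76, 78, 79, 81, 80, 80, 83, 73, 42, 13, 3] -68
221 [9, 17, 48, 79, 82, 83, 81, 75, 77, 78, 79, 80, 80, 78, 74, 54, 12, 14] -69
```

```bash
python3 -m pendant '[{"x":0,"y":0,"z":-1.5,"ax":0,"ay":0,"az":0,"claw":-1},{"x":0,"y":0,"z":-3,"ax":0,"ay":0,"az":0,"claw":-1},{"x":0,"y":2,"z":-3.5,"ax":0,"ay":0,"az":0,"claw":-1},{"x":0,"y":4.5,"z":-3.5,"ax":0,"ay":0,"az":0,"claw":-1},{"x":0,"y":7,"z":-3.5,"ax":0,"ay":0,"az":0,"claw":-1},{"x":0,"y":9,"z":-3.5,"ax":0,"ay":0,"az":0,"claw":-1},{"x":0,"y":10.5,"z":-3.5,"ax":0,"ay":0,"az":0,"claw":-1},{"x":0,"y":10.8,"z":-2.5,"ax":0,"ay":0,"az":0,"claw":-1},{"x":0,"y":10.8,"z":-1,"ax":0,"ay":0,"az":0,"claw":-1},{"x":0,"y":10.8,"z":0,"ax":0,"ay":0,"az":0,"claw":-1},{"x":0,"y":10.8,"z":0,"ax":0,"ay":0,"az":0,"claw":-1},{"x":0,"y":10.8,"z":0,"ax":0,"ay":0,"az":0,"claw":-1}]'
python3 -m pendant '[{"x":0,"y":0,"z":0.05,"ax":0,"ay":0,"az":0,"claw":-1},{"x":0,"y":0,"z":0.1,"ax":0,"ay":0,"az":0,"claw":-1},{"x":0,"y":0,"z":0.15,"ax":0,"ay":0,"az":0,"claw":-1},{"x":0,"y":0,"z":0.2,"ax":0,"ay":0,"az":0,"claw":-1},{"x":0,"y":0,"z":0.2,"ax":0,"ay":0,"az":0,"claw":-1}]'
python3 - <<'E'
from h import *
p=r.read_state()['eef_pos']; print(p[0]*.9923+p[1]*.1236,-.1236*p[0]+.9923*p[1])
snap('scene','s10.png')
m=r.camera_model('scene')
for z in (.09,.1,.11,.12): print(z,pix('scene',m,[p[0],p[1],z]))
g=cv2.imread('pics/s10.png').astype(int).sum(2)//3
for v in range(212,242): print(v,g[v,244:268].tolist())
E
```

```text
clock: 17.62
eef_pos: [0.6166, -0.1202, 0.1018]
ee_rot: [-0.002, 0.663, 0.748, -0.001]
wrist_force: [0.5, 0.3, 0.0]
finger_gap: 0.0005
clock: 18.03
eef_pos: [0.6185, -0.1206, 0.1018]
ee_rot: [0.0, 0.663, 0.748, 0.0]
wrist_force: [0.4, -0.4, -0.6]
finger_gap: 0.0006
0.5988555781551379 -0.19608472710557623
0.09 (np.float64(258.020805290987), np.float64(238.80907548764168))
0.1 (np.float64(257.9344970703546), np.float64(236.39459485214388))
0.11 (np.float64(257.8471180126655), np.float64(233.9501574487031))
0.12 (np.float64(257.7586480645), np.float64(231.47520228100544))
212 [73, 76, 76, 72, 58, 24, 16, 14, 16, 13, 16, 12, 18, 26, 41, 44, 23, 25, 26, 26, 30, 38, 40, 47]
213 [82, 78, 77, 78, 69, 37, 17, 17, 21, 23, 26, 27, 35, 24, 44, 58, 46, 52, 50, 53, 65, 72, 72, 77]
214 [77, 72, 80, 77, 74, 46, 51, 59, 45, 50, 50, 55, 56, 32, 46, 71, 71, 71, 71, 65, 74, 79, 81, 78]
215 [77, 78, 75, 75, 71, 72, 84, 103, 76, 70, 69, 72, 64, 34, 46, 72, 69, 72, 70, 69, 78, 74, 79, 79]
216 [78, 79, 80, 76, 77, 77, 84, 98, 75, 72, 69, 73, 63, 39, 47, 72, 72, 71, 72, 65, 72, 71, 72, 69]
217 [73, 76, 73, 8
[... 1809 characters left out ...]
0, 46, 47, 48, 46, 47, 48, 45, 51, 48, 46, 46, 51, 51, 42, 47, 47, 44, 48, 46, 47, 47, 47, 49]
236 [41, 49, 46, 43, 45, 50, 48, 44, 53, 48, 47, 49, 44, 46, 46, 46, 47, 48, 46, 48, 47, 46, 48, 47]
237 [45, 50, 48, 48, 51, 47, 51, 44, 53, 46, 49, 48, 47, 43, 47, 46, 43, 52, 43, 47, 49, 44, 43, 46]
238 [44, 48, 47, 47, 49, 48, 49, 45, 51, 46, 45, 50, 46, 46, 49, 48, 46, 49, 46, 50, 45, 49, 45, 51]
239 [47, 46, 44, 47, 45, 47, 46, 45, 49, 48, 44, 47, 50, 47, 48, 49, 47, 48, 43, 46, 50, 45, 46, 45]
240 [46, 50, 47, 48, 48, 44, 51, 45, 50, 47, 45, 43, 47, 47, 47, 48, 45, 48, 48, 44, 46, 45, 47, 49]
241 [49, 48, 50, 48, 48, 45, 47, 48, 48, 45, 46, 51, 47, 48, 50, 51, 45, 46, 45, 51, 44, 48, 48, 49]
```

```bash
python3 -m pendant '[{"x":0,"y":0,"z":0.05,"ax":0,"ay":0,"az":0,"claw":-1},{"x":0,"y":0,"z":0.1,"ax":0,"ay":0,"az":0,"claw":-1},{"x":0,"y":0,"z":0.15,"ax":0,"ay":0,"az":0,"claw":-1},{"x":0,"y":0,"z":0.2,"ax":0,"ay":0,"az":0,"claw":-1},{"x":0,"y":0,"z":0.2,"ax":0,"ay":0,"az":0,"claw":-1}]'
```

```text
clock: 18.5
eef_pos: [0.6182, -0.1204, 0.0991]
ee_rot: [-0.0, 0.663, 0.748, -0.0]
wrist_force: [-0.1, -0.3, 0.4]
finger_gap: 0.0005
```

```bash
python3 -m pendant '[{"x":0,"y":0,"z":0.05,"ax":0,"ay":0,"az":0,"claw":-1},{"x":0,"y":0,"z":0.1,"ax":0,"ay":0,"az":0,"claw":-1},{"x":0,"y":0,"z":0.1,"ax":0,"ay":0,"az":0,"claw":-1}]'
```

```text
clock: 18.75
eef_pos: [0.6183, -0.1205, 0.0982]
ee_rot: [-0.0, 0.663, 0.748, -0.0]
wrist_force: [0.2, 0.3, 0.0]
finger_gap: 0.0002
```

```bash
python3 -m pendant '[{"x":0,"y":0,"z":0.05,"ax":0,"ay":0,"az":0,"claw":-1},{"x":0,"y":0,"z":0.1,"ax":0,"ay":0,"az":0,"claw":-1},{"x":0,"y":0,"z":0.15,"ax":0,"ay":0,"az":0,"claw":-1},{"x":0,"y":0,"z":0.15,"ax":0,"ay":0,"az":0,"claw":-1}]'
```

```text
clock: 19.08
eef_pos: [0.6183, -0.1205, 0.0967]
ee_rot: [-0.0, 0.663, 0.748, -0.0]
wrist_force: [0.4, 0.5, 0.3]
finger_gap: 0.0008
```

```bash
python3 -m pendant '[{"x":0,"y":0,"z":0.05,"ax":0,"ay":0,"az":0,"claw":-1},{"x":0,"y":0,"z":0.1,"ax":0,"ay":0,"az":0,"claw":-1},{"x":0,"y":0,"z":0.15,"ax":0,"ay":0,"az":0,"claw":-1},{"x":0,"y":0,"z":0.15,"ax":0,"ay":0,"az":0,"claw":-1}]'
```

```text
clock: 19.42
eef_pos: [0.6183, -0.1204, 0.0952]
ee_rot: [-0.0, 0.663, 0.748, -0.0]
wrist_force: [-0.4, -0.2, -0.2]
finger_gap: 0.0005
```

```bash
python3 -m pendant '[{"x":0,"y":0,"z":0.05,"ax":0,"ay":0,"az":0,"claw":-1},{"x":0,"y":0,"z":0.1,"ax":0,"ay":0,"az":0,"claw":-1},{"x":0,"y":0,"z":0.15,"ax":0,"ay":0,"az":0,"claw":-1},{"x":0,"y":0,"z":0.15,"ax":0,"ay":0,"az":0,"claw":-1}]'
```

```text
clock: 19.75
eef_pos: [0.6182, -0.1205, 0.0937]
ee_rot: [-0.0, 0.663, 0.748, -0.0]
wrist_force: [-0.8, 0.5, -0.2]
finger_gap: 0.0006
```

```bash
python3 -m pendant '[{"x":0,"y":0,"z":0.05,"ax":0,"ay":0,"az":0,"claw":-1},{"x":0,"y":0,"z":0.1,"ax":0,"ay":0,"az":0,"claw":-1},{"x":0,"y":0,"z":0.1,"ax":0,"ay":0,"az":0,"claw":-1}]'
```

```text
clock: 20.0
eef_pos: [0.6183, -0.1204, 0.0927]
ee_rot: [-0.0, 0.663, 0.748, -0.0]
wrist_force: [-0.6, 0.5, -0.8]
finger_gap: 0.0001
```

```bash
python3 -m pendant '[{"x":0,"y":0,"z":0.05,"ax":0,"ay":0,"az":0,"claw":-1},{"x":0,"y":0,"z":0.1,"ax":0,"ay":0,"az":0,"claw":-1},{"x":0,"y":0,"z":0.1,"ax":0,"ay":0,"az":0,"claw":-1}]'
```

```text
clock: 20.25
eef_pos: [0.6183, -0.1205, 0.0917]
ee_rot: [-0.0, 0.663, 0.748, -0.0]
wrist_force: [-0.6, -0.6, 0.1]
finger_gap: 0.0006
```

```bash
python3 -m pendant '[{"x":0,"y":0,"z":0.05,"ax":0,"ay":0,"az":0,"claw":-1},{"x":0,"y":0,"z":0.1,"ax":0,"ay":0,"az":0,"claw":-1},{"x":0,"y":0,"z":0.1,"ax":0,"ay":0,"az":0,"claw":-1}]'
```

```text
clock: 20.5
eef_pos: [0.6183, -0.1205, 0.0907]
ee_rot: [-0.0, 0.663, 0.748, -0.0]
wrist_force: [0.1, 0.1, -0.3]
finger_gap: 0.0003
```

```bash
python3 -m pendant '[{"x":0,"y":0,"z":0.05,"ax":0,"ay":0,"az":0,"claw":-1},{"x":0,"y":0,"z":0.1,"ax":0,"ay":0,"az":0,"claw":-1},{"x":0,"y":0,"z":0.1,"ax":0,"ay":0,"az":0,"claw":-1}]'
python3 - <<'E'
from h import *
snap('scene','s11.png')
g=cv2.imread('pics/s11.png').astype(int).sum(2)//3
for v in range(226,242): print(v,g[v,246:266].tolist())
E
```

```text
clock: 20.75
eef_pos: [0.6183, -0.1205, 0.0897]
ee_rot: [-0.0, 0.663, 0.748, -0.0]
wrist_force: [0.7, -1.0, -0.1]
finger_gap: 0.0003
226 [72, 86, 89, 81, 67, 61, 60, 66, 72, 74, 67, 49, 36, 68, 71, 72, 59, 27, 5, 3]
227 [38, 32, 24, 19, 16, 10, 36, 66, 73, 72, 66, 48, 35, 69, 71, 72, 62, 35, 17, 1]
228 [4, 0, 5, 12, 12, 9, 28, 64, 71, 70, 65, 55, 32, 63, 75, 70, 66, 43, 26, 17]
229 [19, 3, 17, 12, 18, 23, 34, 62, 70, 72, 72, 60, 32, 57, 72, 74, 67, 39, 23, 28]
230 [20, 20, 18, 19, 22, 24, 34, 53, 73, 73, 76, 60, 38, 58, 68, 73, 64, 44, 26, 31]
231 [24, 19, 20, 22, 33, 34, 26, 45, 73, 68, 72, 56, 34, 58, 73, 67, 66, 54, 47, 47]
232 [24, 26, 29, 28, 36, 33, 39, 50, 73, 72, 73, 64, 34, 57, 73, 69, 68, 56, 46, 45]
233 [37, 43, 47, 46, 49, 45, 48, 60, 73, 70, 72, 60, 33, 56, 71, 73, 65, 49, 47, 53]
234 [47, 49, 45, 51, 46, 49, 48, 56, 69, 72, 70, 62, 31, 60, 68, 70, 58, 40, 43, 49]
235 [48, 46, 51, 47, 47, 46, 45, 48, 60, 67, 69, 65, 32, 52, 64, 55, 46, 46, 45, 45]
236 [46, 46, 49, 48, 46, 47, 46, 43, 48, 48, 60, 58, 48, 51, 55, 45, 48, 49, 45, 45]
237 [46, 47, 47, 44, 47, 49, 46, 48, 45, 45, 49, 46, 49, 44, 50, 47, 46, 41, 45, 46]
238 [47, 47, 44, 46, 47, 46, 49, 47, 43, 45, 45, 46, 45, 44, 46, 48, 46, 48, 43, 45]
239 [50, 47, 48, 48, 48, 43, 46, 45, 49, 45, 46, 51, 46, 47, 49, 45, 46, 43, 45, 49]
240 [49, 48, 48, 47, 44, 44, 45, 47, 50, 47, 45, 49, 45, 51, 51, 47, 48, 45, 52, 45]
241 [47, 46, 46, 48, 47, 49, 48, 48, 48, 48, 47, 46, 43, 47, 47, 49, 41, 48, 45, 48]
```

```bash
python3 -m pendant '[{"x":0,"y":0,"z":-0.25,"ax":0,"ay":0,"az":0,"claw":-1},{"x":0,"y":-0.2,"z":-0.25,"ax":0,"ay":0,"az":0,"claw":-1},{"x":0,"y":-0.4,"z":-0.25,"ax":0,"ay":0,"az":0,"claw":-1},{"x":0,"y":-0.6,"z":-0.25,"ax":0,"ay":0,"az":0,"claw":-1},{"x":0,"y":-0.75,"z":-0.25,"ax":0,"ay":0,"az":0,"claw":-1},{"x":0,"y":-0.9,"z":-0.25,"ax":0,"ay":0,"az":0,"claw":-1},{"x":0,"y":-1.05,"z":-0.25,"ax":0,"ay":0,"az":0,"claw":-1},{"x":0,"y":-1.2,"z":-0.25,"ax":0,"ay":0,"az":0,"claw":-1},{"x":0,"y":-1.4,"z":-0.25,"ax":0,"ay":0,"az":0,"claw":-1},{"x":0,"y":-1.6,"z":-0.25,"ax":0,"ay":0,"az":0,"claw":-1},{"x":0,"y":-1.8,"z":-0.25,"ax":0,"ay":0,"az":0,"claw":-1},{"x":0,"y":-2,"z":-0.25,"ax":0,"ay":0,"az":0,"claw":-1}]'
cat > rib.py <<'E'
from h import *
import sys
t=np.array([.9923,.1236]);n=np.array([-.1236,.9923])
snap('scene',sys.argv[1]); m=r.camera_model('scene'); p=r.read_state()['eef_pos'][:2]; print('tcp t %.4f n %.4f'%(p@t,p@n))
g=cv2.imread('pics/'+sys.argv[1]).astype(int).sum(2)/3
k,_,st,ce=cv2.connectedComponentsWithStats((g[185:262,232:280]<45).astype(np.uint8))
for i in range(1,k):
    if st[i,4]>8: u,v=ce[i]+[232,185]; q=onz('scene',m,u,v,.107)[:2]; print(st[i],'t %.4f n %.4f'%(q@t,q@n))
E
python3 rib.py s12.png
```

```text
clock: 21.8
eef_pos: [0.5987, -0.123, 0.0927]
ee_rot: [0.0, 0.663, 0.748, 0.0]
wrist_force: [1.4, 0.1, 1.1]
finger_gap: 0.0
tcp t 0.5785 n -0.1960
[  0   0  48  47 724] t 0.4815 n -0.1817
[17  0  9  1  9] t 0.4112 n -0.1820
[  4  35  19  13 117] t 0.5620 n -0.2261
```

```bash
python3 -m pendant '[{"x":0,"y":-0.3,"z":0,"ax":0,"ay":0,"az":0,"claw":-1},{"x":0,"y":-0.6,"z":0,"ax":0,"ay":0,"az":0,"claw":-1},{"x":0,"y":-1,"z":0,"ax":0,"ay":0,"az":0,"claw":-1},{"x":0,"y":-1.4,"z":0,"ax":0,"ay":0,"az":0,"claw":-1},{"x":0,"y":-1.8,"z":0,"ax":0,"ay":0,"az":0,"claw":-1},{"x":0,"y":-2.2,"z":0,"ax":0,"ay":0,"az":0,"claw":-1},{"x":0,"y":-2.6,"z":0,"ax":0,"ay":0,"az":0,"claw":-1},{"x":0,"y":-3,"z":0,"ax":0,"ay":0,"az":0,"claw":-1},{"x":0,"y":-3.4,"z":0,"ax":0,"ay":0,"az":0,"claw":-1},{"x":0,"y":-3.8,"z":0,"ax":0,"ay":0,"az":0,"claw":-1},{"x":0,"y":-4.1,"z":0,"ax":0,"ay":0,"az":0,"claw":-1},{"x":0,"y":-4.4,"z":0,"ax":0,"ay":0,"az":0,"claw":-1}]'
python3 rib.py s13.png
python3 - <<'E'
from h import *
g=cv2.imread('pics/s13.png').astype(int).sum(2)//3
print(g[180:262,245].tolist()); print(g[180:262,262].tolist())
E
```

```text
clock: 22.85
eef_pos: [0.5548, -0.1283, 0.0926]
ee_rot: [0.0, 0.663, 0.748, 0.0]
wrist_force: [2.7, 1.2, 3.6]
finger_gap: 0.0001
tcp t 0.5342 n -0.1959
[  0   0  38  36 456] t 0.4616 n -0.1927
[70, 72, 71, 70, 51, 17, 15, 32, 41, 20, 24, 31, 38, 38, 40, 53, 98, 131, 123, 97, 139, 149, 128, 133, 91, 73, 75, 75, 77, 76, 75, 78, 75, 45, 19, 13, 12, 18, 20, 33, 46, 45, 47, 48, 47, 47, 47, 46, 44, 46, 52, 45, 47, 48, 62, 90, 89, 91, 88, 90, 91, 89, 90, 92, 87, 85, 90, 88, 79, 74, 113, 146, 147, 148, 150, 149, 149, 144, 148, 146, 144, 147]
[19, 12, 8, 8, 19, 27, 27, 16, 17, 14, 17, 15, 14, 11, 20, 16, 50, 102, 147, 149, 147, 135, 80, 75, 76, 77, 78, 78, 79, 75, 70, 48, 16, 1, 17, 20, 30, 30, 42, 48, 43, 46, 47, 48, 42, 42, 45, 50, 50, 46, 44, 45, 45, 48, 71, 89, 91, 89, 88, 90, 90, 87, 92, 92, 87, 90, 81, 89, 145, 148, 145, 145, 146, 149, 148, 146, 147, 147, 149, 145, 148, 138]
```

```bash
python3 - <<'E'
from h import *
t=np.array([.9923,.1236]);n=np.array([-.1236,.9923])
m=r.camera_model('scene'); g=cv2.imread('pics/s13.png').astype(int).sum(2)//3
for v in range(206,240): print(v,g[v,236:272].tolist())
for u,v in((245,215.5),(262,214)):
    q=onz('scene',m,u,v,.107)[:2]; print(q@t,q@n)
s=r.read_state(); print(s['wrist_force'],s['ft_torque'],s['eef_pos'])
print(pix('scene',m,s['eef_pos']))
E
```

```text
206 [77, 76, 72, 77, 73, 75, 76, 76, 79, 75, 76, 78, 73, 68, 72, 69, 65, 59, 31, 48, 72, 69, 73, 75, 78, 75, 78, 77, 73, 75, 74, 75, 69, 68, 77, 80]
207 [74, 78, 78, 76, 77, 76, 77, 77, 76, 75, 79, 75, 75, 69, 71, 73, 71, 62, 30, 50, 73, 72, 72, 74, 75, 77, 78, 77, 76, 76, 75, 79, 74, 68, 74, 77]
208 [75, 74, 77, 75, 76, 75, 75, 77, 75, 77, 79, 76, 73, 69, 75, 69, 72, 57, 33, 48, 70, 72, 71, 75, 78, 77, 79, 76, 75, 80, 76, 77, 71, 66, 72, 73]
209 [74, 75, 78, 76, 75, 77, 76, 76, 76, 76, 74, 77, 75, 69, 70, 70, 68, 63, 32, 47, 69, 70, 73, 75, 76, 78, 75, 80, 81, 75, 71, 69, 66, 60, 59, 69]
210 [77, 79, 74, 77, 78, 75, 75, 74, 74, 75, 80, 75, 74, 68, 66, 74, 69, 61, 32, 50, 72, 71, 70, 77, 77, 76, 70, 72, 76, 73, 55, 48, 43, 42, 48, 66]
211 [76, 75, 75, 72, 72, 78, 76, 75, 76, 78, 72, 76, 72, 70, 74, 72, 69, 62, 34, 51, 74, 74, 72, 72, 75, 67, 48, 46, 42, 49, 44, 44, 45, 48, 47, 60]
212 [79, 76, 77, 72, 72, 74, 72, 72, 69, 75, 69, 71, 58, 62, 66, 68, 73, 65, 39, 43, 69, 71, 66, 48, 28, 24, 16, 9, 25, 45, 45, 45, 50, 44, 50, 53]
213 [69, 68, 64, 62, 58, 56, 56, 54, 54, 45, 48, 44, 30, 4
[... 3528 characters left out ...]
, 136, 101, 93, 88, 92, 90, 88, 87, 91, 92, 88, 86, 90, 91, 88, 82, 65, 56, 47, 46, 46, 47, 47, 67, 88, 89, 90, 91, 90, 86, 89, 89, 89, 90, 89]
238 [150, 139, 116, 89, 83, 88, 87, 87, 88, 88, 87, 90, 87, 91, 90, 89, 88, 87, 80, 63, 58, 62, 62, 71, 88, 86, 88, 92, 89, 90, 92, 88, 88, 86, 87, 89]
239 [146, 145, 127, 92, 88, 89, 90, 86, 92, 90, 91, 91, 91, 88, 87, 89, 85, 89, 89, 87, 88, 90, 90, 90, 90, 89, 90, 89, 89, 91, 91, 92, 89, 91, 90, 84]
0.5258332971804579 -0.2204155537006608
0.5282920344391938 -0.1740200489047668
[1.78783589 1.29279839 6.5202683 ] [ 0.06045528 -0.16685113  0.00182768] [ 0.55433687 -0.12834099  0.09265656]
(np.float64(254.53377791872725), np.float64(220.1168344956613))
```

```bash
python3 -m pendant '[{"x":0,"y":0.2,"z":0,"ax":0,"ay":0,"az":0,"claw":-1},{"x":0,"y":0.5,"z":0,"ax":0,"ay":0,"az":0,"claw":-1},{"x":0,"y":0.8,"z":0,"ax":0,"ay":0,"az":0,"claw":-1},{"x":0,"y":1,"z":0.1,"ax":0,"ay":0,"az":0,"claw":-1},{"x":0,"y":1,"z":0.2,"ax":0,"ay":0,"az":0,"claw":-1},{"x":0,"y":1,"z":0.3,"ax":0,"ay":0,"az":0,"claw":-1},{"x":0,"y":1,"z":0.35,"ax":0,"ay":0,"az":0,"claw":-1},{"x":0,"y":1,"z":0.35,"ax":0,"ay":0,"az":0,"claw":-1}]'
python3 rib.py s14.png
python3 -m pendant '[{"x":0,"y":0,"z":0.05,"ax":0,"ay":0,"az":0,"claw":-1},{"x":0,"y":0,"z":0.1,"ax":0,"ay":0,"az":0,"claw":-1},{"x":0,"y":0,"z":0.1,"ax":0,"ay":0,"az":0,"claw":-1}]'
python3 - <<'E'
from h import *
g=cv2.imread('pics/s14.png').astype(int).sum(2)//3
for v in range(209,234): print(v,g[v,240:268].tolist())
E
```

```text
clock: 23.57
eef_pos: [0.5636, -0.1273, 0.0923]
ee_rot: [-0.001, 0.663, 0.748, -0.001]
wrist_force: [-7.3, 2.3, 22.4]
finger_gap: 0.0007
tcp t 0.5436 n -0.1960
[  0   0  48  39 549] t 0.4646 n -0.1881
[25 36  9  4 15] t 0.5602 n -0.1812
clock: 23.87
eef_pos: [0.5641, -0.1273, 0.0923]
ee_rot: [-0.0, 0.663, 0.748, -0.001]
wrist_force: [-8.5, 2.5, 26.4]
finger_gap: 0.0003
209 [76, 78, 78, 77, 76, 75, 75, 79, 78, 71, 66, 68, 71, 64, 40, 44, 69, 73, 69, 74, 77, 75, 77, 77, 73, 73, 77, 74]
210 [75, 75, 77, 77, 75, 76, 74, 81, 75, 75, 66, 70, 71, 68, 47, 41, 69, 72, 71, 72, 75, 76, 76, 74, 77, 77, 75, 76]
211 [77, 75, 74, 74, 76, 75, 74, 75, 77, 73, 61, 69, 69, 67, 46, 39, 71, 73, 73, 74, 75, 75, 77, 78, 77, 79, 72, 75]
212 [80, 73, 77, 75, 78, 76, 77, 78, 76, 73, 64, 69, 73, 66, 47, 41, 68, 69, 71, 72, 74, 76, 77, 80, 86, 80, 57, 55]
213 [76, 73, 76, 79, 77, 75, 76, 73, 75, 73, 67, 70, 73, 66, 47, 40, 69, 72, 69, 65, 63, 72, 78, 81, 78, 72, 52, 46]
214 [78, 75, 75, 74, 77, 73, 71, 72, 74, 71, 57, 70, 71, 68, 50, 40, 67, 72, 73, 64, 30, 35, 24, 26, 28, 35, 47, 48]
215 [68, 64, 62, 59, 58, 5
[... 1489 characters left out ...]
28 [46, 41, 45, 48, 48, 46, 47, 47, 46, 45, 51, 47, 46, 47, 49, 48, 45, 48, 45, 47, 48, 45, 47, 46, 49, 43, 50, 61]
229 [45, 43, 45, 44, 49, 49, 42, 47, 48, 47, 45, 44, 45, 46, 47, 46, 48, 48, 46, 46, 48, 45, 47, 46, 48, 46, 59, 88]
230 [47, 46, 48, 44, 43, 52, 48, 46, 44, 48, 47, 45, 47, 51, 43, 43, 50, 46, 46, 48, 47, 44, 45, 49, 48, 48, 64, 91]
231 [45, 47, 47, 47, 46, 45, 43, 43, 46, 50, 43, 47, 49, 46, 49, 45, 48, 44, 46, 46, 49, 47, 48, 48, 47, 49, 62, 90]
232 [47, 48, 45, 45, 46, 48, 49, 46, 44, 46, 46, 48, 45, 49, 43, 46, 49, 46, 47, 42, 45, 43, 44, 45, 46, 52, 74, 91]
233 [47, 43, 43, 46, 50, 45, 44, 47, 46, 47, 50, 48, 48, 45, 45, 47, 46, 45, 49, 47, 44, 47, 46, 45, 52, 69, 89, 92]
```

```bash
python3 -m pendant '[{"x":0,"y":0,"z":-0.4,"ax":0,"ay":0,"az":0,"claw":-1},{"x":0,"y":0,"z":-1.2,"ax":0,"ay":0,"az":0,"claw":-1},{"x":0,"y":0,"z":-2,"ax":0,"ay":0,"az":0,"claw":-1},{"x":0,"y":0.6,"z":-2,"ax":0,"ay":0,"az":0,"claw":-1},{"x":0,"y":1.2,"z":-2,"ax":0,"ay":0,"az":0,"claw":-1},{"x":0,"y":2,"z":-2,"ax":0,"ay":0,"az":0,"claw":-1},{"x":0,"y":2.2,"z":-2,"ax":0,"ay":0,"az":0,"claw":-1},{"x":0,"y":2.2,"z":-2,"ax":0,"ay":0,"az":0,"claw":-1}]'
python3 - <<'E'
from h import *
t=np.array([.9923,.1236]);n=np.array([-.1236,.9923])
snap('scene','s15.png'); m=r.camera_model('scene'); s=r.read_state(); p=s['eef_pos']; print(p,p[:2]@t,p[:2]@n,s['wrist_force'])
g=cv2.imread('pics/s15.png').astype(int).sum(2)//3
for v in range(208,240): print(v,g[v,240:268].tolist())
for z in(.1,.107,.114): print([ '%.4f'%(onz('scene',m,253,v,z)[:2]@t) for v in range(210,226)])
E
```

```text
clock: 24.53
eef_pos: [0.587, -0.1241, 0.1071]
ee_rot: [-0.0, 0.663, 0.748, -0.0]
wrist_force: [0.4, -0.5, 0.2]
finger_gap: 0.0005
[ 0.58660021 -0.12405804  0.10706161] 0.5667498135607216 -0.19560657741056778 [ 0.08598104  0.48738322 -0.71606711]
208 [77, 79, 77, 75, 79, 77, 77, 76, 77, 77, 73, 70, 73, 74, 66, 46, 43, 69, 72, 71, 71, 77, 77, 75, 78, 73, 76, 79]
209 [80, 73, 75, 72, 75, 75, 75, 79, 79, 72, 71, 65, 69, 69, 69, 51, 40, 64, 68, 69, 66, 70, 75, 77, 75, 76, 77, 77]
210 [74, 78, 77, 76, 79, 78, 76, 77, 76, 77, 73, 67, 72, 70, 69, 46, 33, 68, 71, 71, 70, 69, 76, 77, 78, 77, 75, 79]
211 [80, 76, 76, 77, 79, 76, 77, 80, 75, 74, 73, 58, 70, 72, 70, 54, 29, 59, 69, 72, 74, 73, 80, 82, 86, 84, 86, 84]
212 [76, 75, 79, 73, 76, 78, 78, 75, 77, 79, 70, 63, 71, 72, 72, 61, 36, 59, 72, 68, 68, 73, 81, 80, 84, 91, 91, 92]
213 [79, 80, 76, 76, 75, 81, 84, 83, 79, 76, 69, 61, 72, 71, 66, 61, 32, 59, 67, 71, 69, 50, 33, 33, 51, 84, 91, 87]
214 [86, 82, 76, 72, 79, 80, 82, 83, 82, 80, 60, 57, 74, 71, 72, 62, 28, 58, 70, 70, 63, 38, 14, 15, 32, 66, 91, 89]
215 [92, 91, 81, 46, 42, 47, 36, 4
[... 2670 characters left out ...]
 46, 46, 44, 47, 46, 48, 44, 46, 47, 47, 46, 46, 47, 51, 50, 47, 44, 47, 50, 47, 44, 47, 49, 52, 70]
239 [41, 45, 46, 48, 46, 44, 51, 48, 46, 43, 45, 48, 44, 45, 48, 50, 45, 43, 49, 41, 47, 42, 40, 46, 48, 48, 60, 88]
['0.5028', '0.5066', '0.5103', '0.5140', '0.5177', '0.5214', '0.5251', '0.5287', '0.5323', '0.5360', '0.5396', '0.5432', '0.5467', '0.5503', '0.5538', '0.5574']
['0.5093', '0.5130', '0.5167', '0.5204', '0.5241', '0.5277', '0.5314', '0.5350', '0.5386', '0.5422', '0.5458', '0.5493', '0.5529', '0.5564', '0.5599', '0.5634']
['0.5158', '0.5195', '0.5232', '0.5268', '0.5305', '0.5341', '0.5377', '0.5413', '0.5449', '0.5484', '0.5520', '0.5555', '0.5590', '0.5625', '0.5660', '0.5695']
```

```bash
python3 -m pendant '[{"x":0,"y":0,"z":0.4,"ax":0,"ay":0,"az":0,"claw":-1},{"x":0,"y":0,"z":0.8,"ax":0,"ay":0,"az":0,"claw":-1},{"x":0,"y":0,"z":1.2,"ax":0,"ay":0,"az":0,"claw":-1},{"x":0,"y":0,"z":1.5,"ax":0,"ay":0,"az":0,"claw":-1},{"x":0,"y":0,"z":1.8,"ax":0,"ay":0,"az":0,"claw":-1},{"x":0,"y":0,"z":2,"ax":0,"ay":0,"az":0,"claw":-1},{"x":0,"y":0,"z":2,"ax":0,"ay":0,"az":0,"claw":-1},{"x":0,"y":0,"z":2,"ax":0,"ay":0,"az":0,"claw":-1}]'
```

```text
clock: 25.25
eef_pos: [0.5865, -0.1243, 0.0877]
ee_rot: [-0.0, 0.663, 0.748, -0.0]
wrist_force: [-0.5, 0.7, 0.3]
finger_gap: 0.0007
```

```bash
python3 -m pendant '[{"x":0,"y":0,"z":0.1,"ax":0,"ay":0,"az":0,"claw":-1},{"x":0,"y":0,"z":0.2,"ax":0,"ay":0,"az":0,"claw":-1},{"x":0,"y":0,"z":0.2,"ax":0,"ay":0,"az":0,"claw":-1},{"x":0,"y":0,"z":0.2,"ax":0,"ay":0,"az":0,"claw":-1}]'
```

```text
clock: 25.58
eef_pos: [0.5866, -0.1243, 0.0859]
ee_rot: [0.0, 0.663, 0.748, 0.0]
wrist_force: [0.2, -0.3, 0.0]
finger_gap: 0.0004
```

```bash
python3 -m pendant '[{"x":0,"y":0,"z":0.1,"ax":0,"ay":0,"az":0,"claw":-1},{"x":0,"y":0,"z":0.1,"ax":0,"ay":0,"az":0,"claw":-1},{"x":0,"y":0,"z":0.1,"ax":0,"ay":0,"az":0,"claw":-1}]'
```

```text
clock: 25.83
eef_pos: [0.5865, -0.1243, 0.0848]
ee_rot: [-0.0, 0.663, 0.748, -0.0]
wrist_force: [0.3, 0.7, 0.7]
finger_gap: 0.0003
```

```bash
python3 -m pendant '[{"x":0,"y":0,"z":0.1,"ax":0,"ay":0,"az":0,"claw":-1},{"x":0,"y":0,"z":0.2,"ax":0,"ay":0,"az":0,"claw":-1},{"x":0,"y":-0.4,"z":0.2,"ax":0,"ay":0,"az":0,"claw":-1},{"x":0,"y":-0.8,"z":0.2,"ax":0,"ay":0,"az":0,"claw":-1},{"x":0,"y":-1.2,"z":0.2,"ax":0,"ay":0,"az":0,"claw":-1},{"x":0,"y":-1.5,"z":0.2,"ax":0,"ay":0,"az":0,"claw":-1},{"x":0,"y":-1.7,"z":0.2,"ax":0,"ay":0,"az":0,"claw":-1},{"x":0,"y":-1.9,"z":0.2,"ax":0,"ay":0,"az":0,"claw":-1},{"x":0,"y":-2.1,"z":0.2,"ax":0,"ay":0,"az":0,"claw":-1},{"x":0,"y":-2.4,"z":0.2,"ax":0,"ay":0,"az":0,"claw":-1},{"x":0,"y":-2.7,"z":0.2,"ax":0,"ay":0,"az":0,"claw":-1},{"x":0,"y":-3,"z":0.2,"ax":0,"ay":0,"az":0,"claw":-1}]'
cat > look.py <<'E'
from h import *
import sys
t=np.array([.9923,.1236]);n=np.array([-.1236,.9923]); f=sys.argv[1]; v0=int(sys.argv[2]); v1=int(sys.argv[3])
snap('scene',f); s=r.read_state(); p=s['eef_pos']; print(p,'t %.4f n %.4f'%(p[:2]@t,p[:2]@n),s['wrist_force'],s['ft_torque'])
g=cv2.imread('pics/'+f).astype(int).sum(2)//3
for v in range(v0,v1): print(v,g[v,240:266].tolist())
E
python3 look.py s16.png 200 226
```

```text
clock: 26.83
eef_pos: [0.5567, -0.128, 0.083]
ee_rot: [0.0, 0.663, 0.748, 0.0]
wrist_force: [0.3, 0.0, -0.2]
finger_gap: 0.0003
[ 0.55607532 -0.12799998  0.08287924] t 0.5360 n -0.1957 [-0.58024136 -0.22016491 -0.35681777] [ 0.05186796 -0.01290431  0.01568905]
200 [78, 84, 108, 123, 132, 121, 62, 24, 29, 24, 25, 27, 31, 27, 39, 64, 48, 47, 58, 84, 107, 130, 148, 148, 150, 149]
201 [84, 112, 138, 142, 151, 147, 92, 71, 77, 54, 51, 53, 62, 49, 36, 65, 72, 69, 87, 118, 139, 143, 141, 137, 139, 134]
202 [102, 138, 133, 129, 127, 129, 123, 126, 119, 81, 72, 72, 69, 59, 36, 58, 72, 70, 79, 102, 107, 107, 103, 95, 89, 78]
203 [106, 143, 141, 141, 139, 140, 141, 136, 124, 75, 70, 71, 70, 61, 32, 50, 69, 73, 71, 76, 77, 78, 78, 76, 74, 75]
204 [96, 133, 122, 120, 109, 108, 103, 91, 77, 68, 70, 70, 72, 63, 34, 49, 70, 70, 69, 76, 76, 72, 75, 70, 77, 75]
205 [78, 81, 81, 78, 76, 76, 77, 76, 75, 66, 74, 73, 69, 62, 34, 47, 71, 70, 72, 73, 75, 80, 76, 76, 75, 77]
206 [78, 75, 75, 77, 73, 77, 75, 77, 72, 68, 69, 72, 69, 59, 32, 48, 68, 72, 69, 72, 76, 76, 73, 79, 75, 72]
207 [76, 80, 74, 75, 77, 7
[... 1330 characters left out ...]
0, 40, 68, 63, 55, 47, 45, 44, 45, 45, 47, 46]
220 [45, 45, 49, 45, 50, 49, 46, 46, 48, 44, 46, 48, 50, 60, 49, 43, 59, 54, 51, 45, 47, 46, 48, 49, 47, 44]
221 [49, 45, 44, 44, 44, 47, 46, 47, 46, 49, 50, 50, 44, 53, 45, 46, 46, 50, 42, 50, 42, 47, 48, 51, 49, 43]
222 [47, 45, 46, 48, 47, 47, 49, 46, 44, 45, 48, 47, 49, 43, 47, 46, 48, 42, 50, 49, 45, 46, 42, 45, 45, 44]
223 [44, 48, 42, 48, 48, 46, 45, 46, 50, 45, 46, 48, 44, 46, 47, 45, 47, 46, 47, 45, 48, 44, 49, 50, 45, 44]
224 [49, 49, 47, 46, 44, 47, 42, 47, 46, 48, 49, 50, 44, 49, 46, 49, 46, 44, 45, 43, 49, 47, 45, 48, 48, 48]
225 [45, 49, 48, 46, 46, 47, 44, 46, 43, 44, 45, 48, 47, 52, 45, 45, 44, 49, 50, 45, 47, 46, 43, 48, 48, 48]
```

```bash
python3 -m pendant '[{"x":0,"y":-0.3,"z":0,"ax":0,"ay":0,"az":0,"claw":-1},{"x":0,"y":-0.6,"z":0,"ax":0,"ay":0,"az":0,"claw":-1},{"x":0,"y":-0.9,"z":0,"ax":0,"ay":0,"az":0,"claw":-1},{"x":0,"y":-1.2,"z":0,"ax":0,"ay":0,"az":0,"claw":-1},{"x":0,"y":-1.5,"z":0,"ax":0,"ay":0,"az":0,"claw":-1},{"x":0,"y":-1.8,"z":0,"ax":0,"ay":0,"az":0,"claw":-1},{"x":0,"y":-2.1,"z":0,"ax":0,"ay":0,"az":0,"claw":-1},{"x":0,"y":-2.4,"z":0,"ax":0,"ay":0,"az":0,"claw":-1},{"x":0,"y":-2.6,"z":0,"ax":0,"ay":0,"az":0,"claw":-1},{"x":0,"y":-2.8,"z":0,"ax":0,"ay":0,"az":0,"claw":-1},{"x":0,"y":-3,"z":0,"ax":0,"ay":0,"az":0,"claw":-1},{"x":0,"y":-3.2,"z":0,"ax":0,"ay":0,"az":0,"claw":-1}]'
python3 -m pendant '[{"x":0,"y":-0.1,"z":0,"ax":0,"ay":0,"az":0,"claw":-1},{"x":0,"y":-0.2,"z":0,"ax":0,"ay":0,"az":0,"claw":-1},{"x":0,"y":-0.3,"z":0,"ax":0,"ay":0,"az":0,"claw":-1},{"x":0,"y":-0.4,"z":0,"ax":0,"ay":0,"az":0,"claw":-1},{"x":0,"y":-0.5,"z":0,"ax":0,"ay":0,"az":0,"claw":-1},{"x":0,"y":-0.5,"z":0,"ax":0,"ay":0,"az":0,"claw":-1}]'
```

```text
clock: 27.88
eef_pos: [0.5249, -0.1318, 0.0829]
ee_rot: [0.0, 0.663, 0.748, 0.0]
wrist_force: [0.5, 0.4, 0.3]
finger_gap: 0.0005
clock: 28.38
eef_pos: [0.5199, -0.1324, 0.0828]
ee_rot: [-0.0, 0.663, 0.748, -0.0]
wrist_force: [-0.2, -0.1, 0.1]
finger_gap: -0.0
```

```bash
python3 -m pendant '[{"x":0,"y":-0.1,"z":0,"ax":0,"ay":0,"az":0,"claw":-1},{"x":0,"y":-0.2,"z":0,"ax":0,"ay":0,"az":0,"claw":-1},{"x":0,"y":-0.3,"z":0,"ax":0,"ay":0,"az":0,"claw":-1},{"x":0,"y":-0.4,"z":0,"ax":0,"ay":0,"az":0,"claw":-1},{"x":0,"y":-0.4,"z":0,"ax":0,"ay":0,"az":0,"claw":-1}]'
```

```text
clock: 28.8
eef_pos: [0.517, -0.1328, 0.0832]
ee_rot: [0.001, 0.663, 0.748, 0.001]
wrist_force: [4.2, 0.7, -1.2]
finger_gap: 0.0009
```

```bash
python3 -m pendant '[{"x":0,"y":-0.1,"z":0,"ax":0,"ay":0,"az":0,"claw":-1},{"x":0,"y":-0.2,"z":0,"ax":0,"ay":0,"az":0,"claw":-1},{"x":0,"y":-0.3,"z":0,"ax":0,"ay":0,"az":0,"claw":-1},{"x":0,"y":-0.3,"z":0,"ax":0,"ay":0,"az":0,"claw":-1}]'
```

```text
clock: 29.13
eef_pos: [0.5151, -0.1332, 0.0838]
ee_rot: [0.002, 0.663, 0.748, 0.001]
wrist_force: [5.8, 1.7, 0.2]
finger_gap: 0.0004
```

```bash
python3 -m pendant '[{"x":0,"y":-0.1,"z":0,"ax":0,"ay":0,"az":0,"claw":-1},{"x":0,"y":-0.2,"z":0,"ax":0,"ay":0,"az":0,"claw":-1},{"x":0,"y":-0.3,"z":0,"ax":0,"ay":0,"az":0,"claw":-1},{"x":0,"y":-0.3,"z":0,"ax":0,"ay":0,"az":0,"claw":-1}]'
```

```text
clock: 29.47
eef_pos: [0.5133, -0.1337, 0.0844]
ee_rot: [0.003, 0.663, 0.748, 0.002]
wrist_force: [7.3, 1.9, -0.4]
finger_gap: 0.0007
```

```bash
python3 -m pendant '[{"x":0,"y":-0.1,"z":0,"ax":0,"ay":0,"az":0,"claw":-1},{"x":0,"y":-0.2,"z":0,"ax":0,"ay":0,"az":0,"claw":-1},{"x":0,"y":-0.2,"z":0,"ax":0,"ay":0,"az":0,"claw":-1}]'
```

```text
clock: 29.72
eef_pos: [0.512, -0.1338, 0.0844]
ee_rot: [0.003, 0.664, 0.748, 0.003]
wrist_force: [9.5, 2.4, -0.9]
finger_gap: 0.0007
```

```bash
python3 -m pendant '[{"x":0,"y":-0.1,"z":0.05,"ax":0,"ay":0,"az":0,"claw":-1},{"x":0,"y":-0.2,"z":0.1,"ax":0,"ay":0,"az":0,"claw":-1},{"x":0,"y":-0.2,"z":0.1,"ax":0,"ay":0,"az":0,"claw":-1}]'
```

```text
clock: 29.97
eef_pos: [0.5112, -0.1342, 0.0844]
ee_rot: [0.004, 0.664, 0.748, 0.003]
wrist_force: [10.2, 3.5, 1.8]
finger_gap: 0.0007
```

```bash
python3 -m pendant '[{"x":0,"y":-0.1,"z":0,"ax":0,"ay":0,"az":0,"claw":-1},{"x":0,"y":-0.2,"z":0,"ax":0,"ay":0,"az":0,"claw":-1},{"x":0,"y":-0.2,"z":0,"ax":0,"ay":0,"az":0,"claw":-1}]'
```

```text
clock: 30.22
eef_pos: [0.5095, -0.1345, 0.0844]
ee_rot: [0.005, 0.664, 0.748, 0.003]
wrist_force: [9.5, 2.8, 2.7]
finger_gap: 0.0006
```

```bash
python3 -m pendant '[{"x":0,"y":-0.1,"z":0,"ax":0,"ay":0,"az":0,"claw":-1},{"x":0,"y":-0.2,"z":0,"ax":0,"ay":0,"az":0,"claw":-1},{"x":0,"y":-0.2,"z":0,"ax":0,"ay":0,"az":0,"claw":-1}]'
```

```text
clock: 30.47
eef_pos: [0.5062, -0.135, 0.084]
ee_rot: [0.004, 0.663, 0.748, 0.002]
wrist_force: [9.3, 3.2, 1.6]
finger_gap: 0.0004
```

```bash
python3 -m pendant '[{"x":0,"y":-0.1,"z":0,"ax":0,"ay":0,"az":0,"claw":-1},{"x":0,"y":-0.2,"z":0,"ax":0,"ay":0,"az":0,"claw":-1},{"x":0,"y":-0.2,"z":0,"ax":0,"ay":0,"az":0,"claw":-1}]'
python3 look.py s17.png 192 212
```

```text
clock: 30.72
eef_pos: [0.505, -0.1351, 0.0842]
ee_rot: [0.004, 0.664, 0.748, 0.003]
wrist_force: [8.7, 3.0, 1.7]
finger_gap: 0.0004
[ 0.50502869 -0.13512808  0.08420956] t 0.4844 n -0.1965 [10.48835468  2.4665046   1.42253752] [ 5.43470591e-01 -1.92865772e+00 -1.21712072e-03]
192 [47, 47, 46, 41, 36, 38, 50, 74, 71, 70, 62, 32, 50, 70, 72, 71, 83, 97, 104, 97, 107, 130, 126, 118, 122, 126]
193 [13, 18, 22, 25, 23, 36, 46, 67, 73, 73, 60, 33, 50, 71, 72, 80, 109, 133, 140, 139, 140, 141, 148, 146, 146, 122]
194 [51, 66, 75, 76, 82, 88, 75, 69, 73, 67, 65, 29, 49, 74, 69, 86, 119, 146, 148, 144, 141, 141, 138, 135, 121, 79]
195 [109, 125, 137, 143, 146, 143, 113, 76, 72, 71, 64, 38, 48, 71, 67, 83, 114, 133, 132, 116, 107, 109, 99, 85, 53, 49]
196 [129, 136, 138, 144, 139, 137, 113, 72, 71, 70, 63, 39, 49, 68, 72, 77, 80, 66, 63, 54, 59, 83, 91, 77, 43, 42]
197 [81, 78, 91, 110, 105, 101, 89, 68, 70, 68, 63, 41, 44, 71, 73, 65, 43, 16, 10, 13, 32, 59, 81, 73, 46, 42]
198 [51, 39, 36, 39, 32, 33, 46, 64, 70, 71, 66, 39, 44, 71, 69, 68, 47, 14, 1, 12, 17, 40, 52, 49, 47, 46]
199 [15, 3, 
[... 697 characters left out ...]
4, 55, 46, 44, 42, 43, 46, 47, 48, 47, 44, 48]
206 [48, 44, 45, 48, 46, 49, 48, 44, 48, 50, 59, 55, 43, 52, 45, 45, 43, 43, 45, 44, 43, 47, 46, 48, 44, 45]
207 [47, 49, 43, 52, 48, 46, 44, 47, 50, 46, 46, 43, 42, 47, 46, 47, 45, 48, 44, 49, 44, 46, 45, 44, 45, 45]
208 [44, 46, 48, 46, 42, 46, 47, 50, 49, 46, 46, 44, 50, 46, 49, 46, 43, 51, 46, 44, 40, 47, 42, 46, 53, 44]
209 [50, 48, 46, 47, 47, 44, 43, 44, 50, 47, 44, 47, 49, 47, 45, 46, 45, 45, 48, 49, 45, 47, 44, 45, 41, 45]
210 [46, 49, 49, 44, 46, 52, 48, 49, 47, 45, 49, 48, 43, 45, 43, 45, 47, 50, 46, 46, 41, 46, 48, 43, 49, 47]
211 [46, 45, 45, 47, 46, 47, 49, 48, 43, 47, 44, 42, 47, 45, 44, 45, 45, 45, 46, 48, 48, 48, 47, 51, 57, 60]
```

```bash
cat > rel.py <<'E'
from h import *
import sys
t=np.array([.9923,.1236]); m=r.camera_model('scene')
a=cv2.cvtColor(cv2.imread('pics/scene0.png'),cv2.COLOR_BGR2GRAY).astype(np.float32)
b=cv2.cvtColor(cv2.imread('pics/'+sys.argv[1]),cv2.COLOR_BGR2GRAY).astype(np.float32)
sl=np.s_[262:288,222:298]
(dx,dy),q=cv2.phaseCorrelate(a[sl],b[sl],cv2.createHanningWindow((76,26),cv2.CV_32F))
p0=onz('scene',m,260,275,.07); p1=onz('scene',m,260+dx,275+dy,.07); print('photometer shift px %.2f %.2f -> %.1f mm (q %.2f)'%(dx,dy,1000*(p1-p0)[:2]@t,q))
g=b; v0,v1=int(sys.argv[2]),int(sys.argv[3])
for us in((238,245),(258,262)):
    c=(g[v0:v1,us[0]:us[1]].mean(1)); k=np.clip(44-c,0,None); v=(k*np.arange(v0,v1)).sum()/k.sum(); o=onz('scene',m,sum(us)/2,v,.107)[:2]; print('rib t %.4f'%(o@t))
E
python3 rel.py s17.png 196 206; python3 rel.py s13.png 209 222; python3 rel.py s9.png 222 236
```

```text
photometer shift px -0.56 -1.87 -> -5.9 mm (q 1.01)
rib t 0.4688
rib t 0.4713
photometer shift px 0.15 0.03 -> 0.1 mm (q 0.94)
rib t 0.5270
rib t 0.5323
photometer shift px 0.09 0.51 -> 1.6 mm (q 1.09)
rib t 0.5521
rib t 0.5759
```

```bash
python3 -m pendant '[{"x":0,"y":-0.1,"z":0,"ax":0,"ay":0,"az":0,"claw":-1},{"x":0,"y":-0.2,"z":0,"ax":0,"ay":0,"az":0,"claw":-1},{"x":0,"y":-0.2,"z":0,"ax":0,"ay":0,"az":0,"claw":-1}]'
```

```text
clock: 31.02
eef_pos: [0.5037, -0.1353, 0.0843]
ee_rot: [0.005, 0.664, 0.748, 0.004]
wrist_force: [11.5, 2.9, -0.4]
finger_gap: 0.0004
```

```bash
python3 -m pendant '[{"x":0,"y":-0.1,"z":0,"ax":0,"ay":0,"az":0,"claw":-1},{"x":0,"y":-0.2,"z":0,"ax":0,"ay":0,"az":0,"claw":-1},{"x":0,"y":-0.2,"z":0,"ax":0,"ay":0,"az":0,"claw":-1}]'; python3 - <<'E'
from h import *
snap('scene','s18.png'); print(r.read_state()['wrist_force'])
E
python3 rel.py s18.png 194 205
```

```text
clock: 31.27
eef_pos: [0.5025, -0.1354, 0.0843]
ee_rot: [0.005, 0.664, 0.748, 0.004]
wrist_force: [13.4, 2.7, -1.4]
finger_gap: 0.0001
[13.77426963  2.44409808 -2.29787476]
photometer shift px -0.45 -2.41 -> -7.4 mm (q 0.89)
rib t 0.4656
rib t 0.4687
```

```bash
python3 -m pendant '[{"x":0,"y":0.15,"z":0,"ax":0,"ay":0,"az":0,"claw":-1},{"x":0,"y":0.3,"z":0,"ax":0,"ay":0,"az":0,"claw":-1},{"x":0,"y":0.5,"z":0,"ax":0,"ay":0,"az":0,"claw":-1},{"x":0,"y":0.7,"z":0,"ax":0,"ay":0,"az":0,"claw":-1},{"x":0,"y":0.9,"z":0,"ax":0,"ay":0,"az":0,"claw":-1},{"x":0,"y":1.1,"z":0,"ax":0,"ay":0,"az":0,"claw":-1},{"x":0,"y":1.3,"z":0,"ax":0,"ay":0,"az":0,"claw":-1},{"x":0,"y":1.5,"z":0,"ax":0,"ay":0,"az":0,"claw":-1},{"x":0,"y":1.8,"z":0,"ax":0,"ay":0,"az":0,"claw":-1},{"x":0,"y":2.2,"z":0,"ax":0,"ay":0,"az":0,"claw":-1},{"x":0,"y":2.4,"z":0,"ax":0,"ay":0,"az":0,"claw":-1},{"x":0,"y":2.4,"z":0,"ax":0,"ay":0,"az":0,"claw":-1}]'
python3 -m pendant '[{"x":0,"y":0.2,"z":-1.5,"ax":0,"ay":0,"az":0,"claw":-1},{"x":0,"y":0.2,"z":-4,"ax":0,"ay":0,"az":0,"claw":-1},{"x":0,"y":0.2,"z":-7,"ax":0,"ay":0,"az":0,"claw":-1},{"x":0,"y":0.2,"z":-10,"ax":0,"ay":0,"az":0,"claw":-1},{"x":0,"y":0.2,"z":-12,"ax":0,"ay":0,"az":0,"claw":-1},{"x":3,"y":0.2,"z":-12,"ax":0,"ay":0,"az":0,"claw":-1},{"x":7,"y":0.2,"z":-12,"ax":0,"ay":0,"az":0,"claw":-1},{"x":11,"y":0.2,"z":-12,"ax":0,"ay":0,"az":0,"claw":-1},{"x":15,"y":0.2,"z":-12,"ax":0,"ay":0,"az":0,"claw":-1},{"x":19,"y":0.2,"z":-12,"ax":0,"ay":0,"az":0,"claw":-1},{"x":22,"y":0.2,"z":-12,"ax":0,"ay":0,"az":0,"claw":-1},{"x":22,"y":0.2,"z":-12,"ax":0,"ay":0,"az":0,"claw":-1}]'
python3 - <<'E'
from h import *
t=np.array([.9923,.1236]);n=np.array([-.1236,.9923])
snap('scene','s19.png'); snap('top','t19.png')
for c,f,z,box in(('top','t19.png',.112,(170,235,285,345)),('scene','s19.png',.107,(188,215,236,270))):
    m=r.camera_model(c); g=cv2.imread('pics/'+f).astype(int).sum(2)/3
    y0,y1,x0,x1=box; k,_,st,ce=cv2.connectedComponentsWithStats((g[y0:y1,x0:x1]<50).astype(np.uint8))
    for i in range(1,k):
        if st[i,4]>6: u,v=ce[i]+[x0,y0]; q=onz(c,m,u,v,z)[:2]; print(c,st[i],'t %.4f n %.4f'%(q@t,q@n))
E
python3 rel.py s19.png 197 210
```

```text
clock: 32.32
eef_pos: [0.5195, -0.1321, 0.0811]
ee_rot: [-0.001, 0.663, 0.748, -0.0]
wrist_force: [0.3, 0.6, 0.2]
finger_gap: 0.0006
clock: 33.32
eef_pos: [0.4939, 0.0911, 0.2015]
ee_rot: [-0.001, 0.661, 0.75, 0.0]
wrist_force: [0.4, -0.6, 0.4]
finger_gap: 0.0002
top [21 44 18  4 27] t 0.4761 n -0.1981
top [ 32  59  28   6 123] t 0.4237 n -0.2422
scene [ 0  6 13  3 22] t 0.4450 n -0.2189
scene [  4  11  21   7 110] t 0.4768 n -0.1998
photometer shift px -0.13 0.43 -> 1.2 mm (q 1.08)
rib t 0.4744
rib t 0.4763
```

```bash
python3 -m pendant '[{"x":0,"y":0,"z":0,"ax":0,"ay":0,"az":0,"claw":-1},{"x":0,"y":0,"z":0,"ax":0,"ay":0,"az":0,"claw":-1},{"x":0,"y":0,"z":0,"ax":0,"ay":0,"az":0,"claw":-1}]'; python3 -c "
from cell import r
print(r.close_job())"
```

```text
clock: 33.67
eef_pos: [0.4959, 0.0849, 0.2017]
ee_rot: [-0.0, 0.664, 0.748, -0.0]
wrist_force: [-0.7, 0.5, 0.1]
finger_gap: 0.0002
the job is handed in; nothing more can be done
None
```

The stoppered cuvette is in the photometer's well and the lid is pulled shut over the ridge. I handed the job in at about 34 s.

**Last checks:**
- **Cuvette:** I felt floor contact at 3.6 N. The tool came down at the height expected for a seated cuvette, and a wrist picture showed it standing in the holder. Once the lid covered it I could not see it again.
- **Lid travel:** The rib moved 99 mm by the scene camera and 100 mm by the top camera, which puts it about 56 mm in front of the photometer's centre. That agrees with home to within the camera error of about 2 mm. I did not view a picture of the nose against the end wall.
- **Pull:** Resistance rose to about 10 N, stayed near 9–10 N while the lid slid over the ridge, then rose firmly to about 14 N. At the end only the feet were giving. The photometer had shifted 7–9 mm under that pull.
- **Photometer at rest:** After release it read 1.2 mm from its start. An untouched view had already read 1.6 mm, so this is measurement noise.
- **Bystanders:** I did not measure the open cuvettes or the other bystanders at the end. Nothing suggested contact with them.

**What went wrong on the way:**
- **Height offset:** By camera and by touch, the closed fingertips were about 20 mm higher than the reported TCP height. I did not find out why.
- **Missed rib:** Because of that, my first pull passed over the rib without touching it.
- **Pressed on the lid:** The second pull rested on top of the rib and dragged it by friction, pressing down with up to 26 N (the limit is 40 N). I lifted off, set the fingers down behind the rib and pulled it properly.

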